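# Seat an armour fragment and log its targets with a probe

## Robot

A 6-joint arm with a two-finger parallel gripper is mounted at the origin on the work surface. World frame = base frame: x ahead of the robot, y to its left, z up, the work surface at z = 0. Lengths are in m, angles in degrees, forces in N, time in s.
With the tool pointing down it reaches from about 0.4 to 0.825 m from the base axis. Payload 7 kg.
Tool frame: the origin (TCP) lies midway between the tips of the shut fingers; the grasp point (between the pads) lies ctrl.tcp_to_grasp behind it (ctrl.tcp_to_grasp is the distance from the TCP to the grasp point, in m); z points along the fingers, y is the line along which they close (so a half turn about z gives the same grasp; the last joint's range is limited). The gripper opens to 88 mm and grips with 3 to 60 N. Pads are 19 mm wide; open, the fingers measure 130 mm over their backs; the gripper's body (78 mm by 193 mm) begins 47 mm behind the grasp point.
Start: joints at [-47.722, 20.546, 0.682, 0, -70.136, -16.507], TCP at [0.293, -0.608, 0.193] pointing down, gripper open.
Joint ranges: [-176.03, 176.03], [-82.01, 121.73], [-58.28, 71.71], [-173.87, 95.51], [-174.79, -0.11], [-173.66, 173.66]. Speed limits (degrees/s): [136.94, 136.94, 172.46, 180, 180, 180].

## Interface

Orientations are given as [roll, pitch, yaw] about the fixed x, y, z axes, in that order (R = Rz(yaw) Ry(pitch) Rx(roll)).
In Python, from plant import ctrl, imaging, close_job gives the robot as it stands.
- The arm moves only by the shell command python3 -m crank 'ROWS'. ROWS is JSON, a list of rows, each a list of 3 entries, a list of its own where there are three numbers: the shift along the world's x, y, z in m, then the turn, a rotation vector about the world's x, y, z in degrees, then the opening, from -1 (shut) to 1 (fully open), so that 0 is half open. A call has 1 to 12 rows; each row shifts and turns the commanded pose from where the row before left it; what a row does not reach is not made up. A row lasts 1/10 s, in which the tool goes at most 50 mm and 8.59 degrees, less where a joint would pass 70% of its speed; a pose out of reach is approached as far as the arm can. A call is refused whole if a number of a shift passes 0.05 or a number of a turn 8.59, either way. A call with a gripper value outside its range is refused whole. The fingers move at their own pace and stop on an object; the grip force is fixed at half the most. Time passes only in rows, so rows that do not move let the fingers close. It gives the time, the measured TCP pose, the force, the opening and the grip force at its end, in the units of the state.
- ctrl.get_obs(): the state, without advancing time (a new reading comes with each control period).
- imaging.snapshot(name): name is "scene" or "side" or "wrist"; returns (picture, depth): 384x512x3 uint8, blue, green, red; 384x512 float32, m along the optical axis (not along the pixel's ray), 0 where there is no reading.
- imaging.camera_model(name): a dict with "mtx" (3x3 intrinsics, pixels), "R" (3x3) and "t" (3): a world point X has camera coordinates R X + t. Camera axes: x right, y down, z forward; pixel columns grow to the right and rows downward; lengths in m; the calibration is good to about 2 mm. A picture is of the moment at which its call begins: read the wrist's pose just before it. camera_model takes no time and is no camera call; for the wrist camera it gives the pose at the moment of the call.
- close_job(): hands the job in; it is judged then, once.
The state is a dict: "clock": time; "joint_pos": joint angles; "qvel": joint speeds; "tau": joint torques, N m; "tool_pos": TCP position; "orientation": TCP orientation; "force": force on the tool from outside, world axes, zero at the start; "moment": the same for the moment, N m; "opening": finger opening in m; "gripper_force": force on a finger pad.
Only numpy, scipy, OpenCV 4.12 (cv2) and the standard library are available. Lean on these libraries where they do the work, as an engineer would, in place of code of your own. Each camera call takes 0.05 s, during which the arm holds its last target. There are 200 camera calls.

## Task

Slide the loose armour fragment along the bench, without lifting it, until it sits square and fully home in the aluminium nest. Then take the orange probe from its stand and with its sprung tip gently touch the white target on the fragment, then the red, the yellow and the blue targets on the armour mount, in that order, pausing briefly on each. Hang the probe back in its fork and leave the fragment seated and the other things on the bench where they are.

Things in the scene. Friction and masses are not known exactly. Their poses are not given: they have to be found in the camera images.
- fragment: loose flat beige block with rows of dark rusty iron scales on top and one white disc: 80 (x) x 100 (y) x 30 tall, scales to 36, 0.45 kg or so; to be pushed, not gripped. Origin at the centre of its underside, x towards the side that goes first into the nest (mm)
- white_face (a point): centre of the top of the white target disc, 18 dia, on the fragment, at x +10, y +20, z 36 of the fragment's frame (mm)
- nest_seat (a point): where the fragment's origin lies when home (same yaw), on the bench. Nest: fixed aluminium U, walls 24 tall, no floor, open to its -x; +x is the insertion direction. Rear wall inner face x +40; side walls inner faces y +-53 from x +40 to -12 (3 play each side), then flared wings out to x -35, y +-77. The seated fragment's rear face stands at x -40, 5 behind the wings (mm)
- probe: measuring probe hanging upright in the stand's fork: round orange handle 18 dia from z +6 to +68, steel collar 34 dia x 6 (z 0 to 6) that rests on the fork, steel shank 10 dia down to z -75, thin sprung brass tip down to z -95. Origin at the collar's underside on the axis, z up along the handle; 0.13 kg (mm)
- probe_tip (a point): the lowest point of the probe's little brass ball tip (6 dia), 95 below the probe's origin; the tip springs in by up to 6 with about 0.7 N at first touch and 2.8 N when fully in (mm)
- stand_seat (a point): top of the dark stand's fork, 125 above the bench, where the probe's origin belongs. Two fork arms 13 wide, 8 thick, with an 18 wide slot between, open to the stand's -x (arms x -29 to +35, slot closed behind); post at x +45, base 100 x 76 x 10 (x -38 to +62) (mm)
- red_face (a point): centre of the top face of the red target: a red disc 18 dia, 4 thick on a thin steel post, fixed on the armour mount, level face; its place on the mount varies, its height is about 72 above the bench (mm)
- yellow_face (a point): centre of the top face of the yellow target: a yellow disc 18 dia, 4 thick on a thin steel post, fixed on the armour mount, level face; its place on the mount varies, its height is about 86 above the bench (mm)
- blue_face (a point): centre of the top face of the blue target: a blue disc 18 dia, 4 thick on a thin steel post, fixed on the armour mount, level face; its place on the mount varies, its height is about 100 above the bench (mm)
- red_target: post of the red target, origin at its foot on the mount, 46 above the bench; 26 tall with its disc (mm)
- yellow_target: post of the yellow target, origin at its foot, 46 above the bench; 40 tall (mm)
- blue_target: post of the blue target, origin at its foot, 46 above the bench; 54 tall (mm)
- armour: fixed armour mount: beige foam bed 170 (x) x 200 (y) x 46 tall with a lug out to x +125 (y -15 to +75), raised middle 80 x 90 up to 95 tall, and two steel clamp rods 8 dia, 125 tall at (-50,+50) and (+50,-35). Origin at the centre of the bed's underside (mm)
- amber_bottle: amber glass bottle with white cap, 54 dia x 165 tall; origin under its centre; leave alone (mm)
- resin_jar: clear jar with green lid, 50 dia x 65 tall; origin under its centre; leave alone (mm)
- cup: small open grey cup, rim 50 dia, 45 tall; origin under its centre; leave alone (mm)
- vial: small clear glass vial with white cap, 32 dia x 60 tall; origin under its centre; leave alone (mm)
- brush: flat brush lying on the bench: 74 wide bristle head from x 0 to +80, round wooden handle 18 dia from x 0 to -100, 18 thick; origin at their junction on the underside; leave alone (mm)
- spatula: metal spatula with handle lying on the bench, about 170 long along its x; a bystander; leave alone (mm)

How it is judged (in metres and radians):
On the way, in this order (a step that is already met when the one before it is completed fails the run):
1. the fragment sits square and fully home in the nest (x of fragment in the frame of nest_seat between -0.004 and 0.004 m and y of fragment in the frame of nest_seat between -0.005 and 0.005 m and angle between the x axis of fragment and the x axis of nest_seat, either way round below 0.05 rad and angle between fragment's own z axis and vertical below 0.05 rad), for 0.2 s.
2. the probe's tip touches the white target (contact force between probe and fragment above 0.4 N and distance between probe_tip and white_face below 0.0115 m), for 0.15 s.
3. the probe's tip touches the red target (contact force between probe and red_target above 0.4 N and distance between probe_tip and red_face below 0.0115 m), for 0.15 s.
4. the probe's tip touches the yellow target (contact force between probe and yellow_target above 0.4 N and distance between probe_tip and yellow_face below 0.0115 m), for 0.15 s.
5. the probe's tip touches the blue target (contact force between probe and blue_target above 0.4 N and distance between probe_tip and blue_face below 0.0115 m), for 0.15 s.
At the end, for the whole second after the job is handed in: the fragment is home in the nest (within 4 mm along and 5 mm across, 0.05 rad square and flat); the probe hangs upright in the fork, its collar within 15 mm of the seat, tilted less than 0.12 rad; both at rest (all of step 1 and distance between probe and stand_seat below 0.015 m and angle between probe's own z axis and vertical below 0.12 rad and linear speed of each of probe, fragment below 0.02 m/s); the robot touches nothing.
It fails at once if the fragment is lifted off the bench by more than 12 mm or tipped (height (world z) of fragment above 0.012 m or angle between fragment's own z axis and vertical above 0.25 rad).
It fails at once if the probe presses on a target or on the fragment with more than 20 N (contact force between probe and fragment above 20 N or contact force between probe and red_target above 20 N or contact force between probe and yellow_target above 20 N or contact force between probe and blue_target above 20 N).
It fails at once if a bystander (bottle, jar, cup, vial, brush, spatula) is moved more than 30 mm (distance of any of amber_bottle, resin_jar, cup, vial, brush, spatula from where it was at the start of the episode above 0.03 m).
It also fails if it takes over 72 s, if anything falls off the work surface, if the arm or the gripper's body presses on something with over 40 N, if the wrist force passes 120 N, or if a joint passes its speed limit or range.

## Working session

There is one attempt and no reset: what is moved stays moved. The work goes in short steps, Python scripts to look and compute and a shell command to move; the robot and the scene stay as the last step left them, time stands still between calls to the robot, and variables do not carry over. Pictures are saved under pics/ and viewed, at most 10 in all, crops included, and the job is handed in when it is done.

```bash
mkdir -p pics; ls; cat > h.py <<'E'
import numpy as np, cv2
from plant import ctrl, imaging
def cloud(name):
    m=imaging.camera_model(name); p,d=imaging.snapshot(name)
    K=np.array(m["mtx"]);R=np.array(m["R"]);t=np.array(m["t"])
    v,u=np.mgrid[0:384,0:512]
    c=np.stack([(u-K[0,2])/K[0,0]*d,(v-K[1,2])/K[1,1]*d,d],-1)
    W=(c-t)@R; W[d==0]=np.nan
    return p,d,W,(K,R,t)
def ray(cam,u,v,z):
    K,R,t=cam; r=R.T@np.linalg.inv(K)@np.array([u,v,1.]); o=-R.T@t
    return o+r*(z-o[2])/r[2]
E
python3 - <<'E'
from h import *
print(ctrl.get_obs(), ctrl.tcp_to_grasp)
out=[]
for n in("scene","side"):
    p,d,W,c=cloud(n); np.savez(f"{n}.npz",p=p,d=d,W=W,K=c[0],R=c[1],t=c[2]); cv2.imwrite(f"pics/{n}0.png",p); print(n,-c[1].T@c[2],c[1][2])
E
```

```text
pics
{'clock': 0.0, 'joint_pos': array([-4.77234429e+01,  2.05900138e+01,  6.33714788e-01, -2.13566842e-02,
       -7.01360061e+01, -1.65085959e+01]), 'qvel': array([ 0.09877688, -0.02183965,  0.03787887,  0.01550023,  0.02295783,
        0.03408479]), 'tau': array([ 6.34924309e-04, -5.82719564e+01,  2.93068618e+01,  6.99757889e+00,
        6.84404396e-03, -1.67775456e-04]), 'tool_pos': array([ 0.29319729, -0.60738581,  0.19253444]), 'orientation': array([ 1.79905794e+02, -6.98292198e-03, -1.54239306e+02]), 'force': array([-1.03614979, -0.76263865, -1.37673345]), 'moment': array([-0.03652046,  0.03139755, -0.03371242]), 'gripper_force': 0.0, 'opening': 0.08793816065137611} 0.0188
scene [ 1.33562205 -0.01183732  0.89986507] [-0.65546805  0.00768883 -0.75518376]
side [0.28076156 0.79973134 0.89801953] [ 0.26017719 -0.67762491 -0.68784614]
```

View pics/scene0.png

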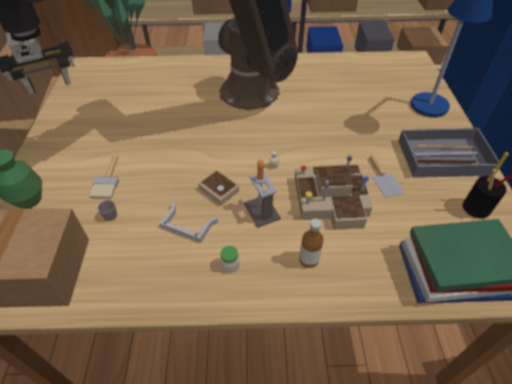

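View pics/side0.png

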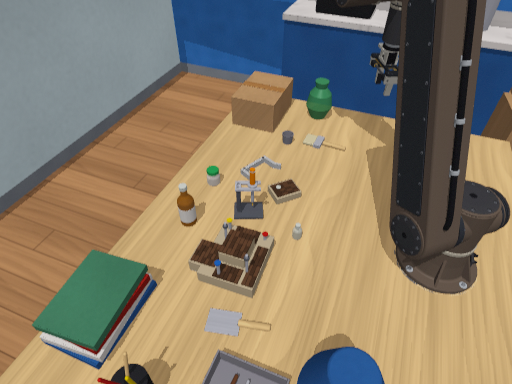

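The scene view shows the fragment near (219,187) with its white disc at (220,188), the nest U at (188,223) opening up towards the robot, and the stand and probe at (262,190). The mount is at (332,195), the bottle at (311,245) and the jar at (230,258).

```bash
python3 - <<'E'
from h import *
np.set_printoptions(precision=3,suppress=True)
for n in("scene","side"):
    f=np.load(n+".npz");p,W=f["p"],f["W"]; cam=(f["K"],f["R"],f["t"])
    hsv=cv2.cvtColor(p,cv2.COLOR_BGR2HSV); H,S,V=[hsv[...,i].astype(int) for i in range(3)]
    roi=(W[...,0]>.3)&(W[...,0]<.9)&(abs(W[...,1])<.45)&(W[...,2]>.003)
    masks={"probe":(H>5)&(H<17)&(S>180)&(V>120)&(W[...,2]>.1),"red":((H<5)|(H>174))&(S>150)&(V>80),"yel":(H>22)&(H<34)&(S>150),"blue":(H>105)&(H<128)&(S>140),"green":(H>45)&(H<80)&(S>120)}
    for k,m in masks.items():
        m=(m&roi).astype(np.uint8); c,l,s,ce=cv2.connectedComponentsWithStats(m)
        for i in range(1,c):
            if s[i,4]>5: print(n,k,s[i,4],ce[i],np.nanmedian(W[l==i],0),"zmax",np.nanmax(W[l==i][:,2]))
    m=(roi).astype(np.uint8); c,l,s,ce=cv2.connectedComponentsWithStats(m)
    for i in range(1,c):
        if s[i,4]>30:
            w=W[l==i]; r=cv2.minAreaRect(w[:,:2].astype(np.float32)); print(n,"obj",s[i,4],ce[i],"rect",np.array(r[0]),np.array(r[1]),r[2],"z",np.nanmax(w[:,2]))
f=np.load("scene.npz")
cv2.imwrite("pics/crop1.png",cv2.resize(f["p"][145:275,90:290],None,fx=4,fy=4,interpolation=cv2.INTER_CUBIC))
E
```

```text
scene red 7 [303.    167.714] [0.508 0.153 0.073] zmax 0.07436695138665302
scene yel 22 [308.5   193.636] [0.623 0.155 0.086] zmax 0.08868221208593786
scene blue 6 [365.  178.5] [0.582 0.318 0.1  ] zmax 0.10281702752667647
scene obj 149 [273.544 160.242] rect [0.397 0.074] [0.036 0.094] 86.3176040649414 z 0.06346122865536061
scene obj 455 [383.602 177.67 ] rect [0.471 0.416] [0.204 0.064] 2.0284430980682373 z 0.02418796676053213
scene obj 47 [114.574 162.447] rect [ 0.401 -0.447] [0.005 0.085] 88.02442932128906 z 0.021065631092245796
scene obj 5041 [329.915 203.028] rect [0.594 0.247] [0.242 0.445] 86.33881378173828 z 0.1703933188303089
scene obj 1244 [262.12  198.514] rect [0.537 0.023] [0.271 0.103] 3.0347671508789062 z 0.19613338531611466
scene obj 842 [218.588 186.796] rect [ 0.513 -0.105] [0.122 0.099] 45.254085540771484 z 0.039847446515138114
scene obj 540 [108.967 200.307] rect [ 0.548 -0.428] [0.192 0.047] 7.79457426071167 z 0.049571673087090075
scene obj 661 [185.788 225.147] rect [ 0.651 -0.189] [0.159 0.095] 66.6042251586914 z 0.029829320071949203
scene obj 2291 [423.18  2
[... 2047 characters left out ...]
792 -0.06 ] [0.047 0.049] 56.391456604003906 z 0.06672218558249414
side obj 560 [283.871 191.121] rect [ 0.523 -0.101] [0.102 0.085] 45.909690856933594 z 0.037156751932416056
side obj 581 [185.972 206.917] rect [0.776 0.152] [0.054 0.042] 28.78324317932129 z 0.16548453078389053
side obj 4146 [232.762 258.784] rect [0.58  0.237] [0.211 0.203] 2.0655791759490967 z 0.12485911603436066
side obj 132 [296.712 231.826] rect [0.422 0.077] [0.025 0.03 ] 89.50602722167969 z 0.060948899427053616
side obj 1140 [126.925 270.514] rect [0.82  0.422] [0.159 0.056] 0.01423869002610445 z 0.10580461468034491
side obj 257 [253.837 325.206] rect [0.44  0.407] [0.09 0.02] 12.251962661743164 z 0.020827399101843048
```

View pics/crop1.png

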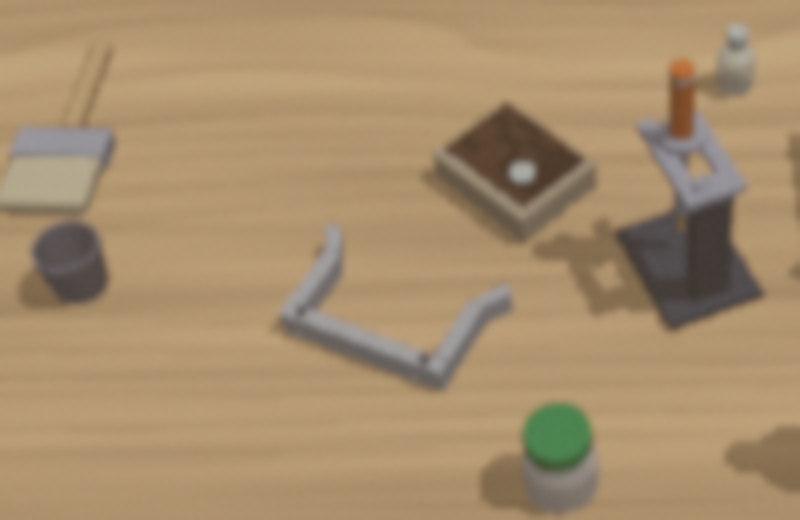

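The crop shows a rotated fragment with its disc at full-frame pixel (220,188), and nest rear corners near (161,224) and (200,240). Next I'll work out its yaw and the nest's, from these corners.

```bash
python3 - <<'E'
from h import *
np.set_printoptions(precision=3,suppress=True)
f=np.load("scene.npz"); cam=(f["K"],f["R"],f["t"])
g=lambda u,v,z:ray(cam,u/4+90-.375,v/4+145-.375,z)
print("frag");P=[g(*q,.031)[:2] for q in((507,103),(594,163),(522,217),(435,155))]
for i in range(4):
    d=P[(i+1)%4]-P[i]; print(P[i],np.linalg.norm(d),np.degrees(np.arctan2(d[1],d[0])))
print("c",np.mean(P,0),"disc",g(522,172,.036))
print("nest");Q=[g(*q,.024)[:2] for q in((336,226),(283,316),(440,377),(510,290))]
for i in range(3):
    d=Q[i+1]-Q[i]; print(Q[i],Q[i+1],np.linalg.norm(d),np.degrees(np.arctan2(d[1],d[0])))
print("fork",g(638,122,.125),g(703,200,.125),g(743,187,.125),g(690,118,.125),"probe top",g(681,66,.193))
E
```

```text
frag
[ 0.469 -0.111] 0.09488048805809461 46.020924772680864
[ 0.534 -0.042] 0.07438041623565146 -45.22953522850627
[ 0.587 -0.095] 0.09360203106618992 -133.24092782704284
[ 0.523 -0.163] 0.07556930518872165 135.76543516903055
c [ 0.528 -0.103] disc [ 0.547 -0.096  0.036]
nest
[ 0.586 -0.233] [ 0.668 -0.261] 0.08690797091795917 -18.94082908840386
[ 0.668 -0.261] [ 0.723 -0.147] 0.12645615451668826 64.22698655726036
[ 0.723 -0.147] [ 0.649 -0.102] 0.08637063007587895 148.66931230011613
fork [ 0.584 -0.009  0.125] [0.656 0.033 0.125] [0.646 0.06  0.125] [0.581 0.027 0.125] probe top [0.6   0.02  0.193]
```

```bash
python3 -m crank '[[[0.021,0.046,0.021],[0,0,-5.2],0.1],[[0.021,0.046,0.021],[0,0,-5.2],0.1],[[0.021,0.046,0.021],[0,0,-5.2],0.1],[[0.021,0.046,0.021],[0,0,-5.2],0.1],[[0.021,0.046,0.021],[0,0,-5.2],0.1],[[0.021,0.046,0.021],[0,0,-5.2],0.1],[[0.021,0.046,0.021],[0,0,-5.2],0.1],[[0.021,0.046,0.021],[0,0,-5.2],0.1],[[0.021,0.046,0.021],[0,0,-5.2],0.1],[[0.021,0.046,0.021],[0,0,-5.2],0.1],[[0,0,0],[0,0,0],0.1],[[0,0,0],[0,0,0],0.1]]'
python3 - <<'E'
from h import *
o=ctrl.get_obs(); print(o["tool_pos"],o["orientation"],o["joint_pos"])
p,d,W,c=cloud("wrist"); np.savez("w1.npz",p=p,d=d,W=W,K=c[0],R=c[1],t=c[2]); cv2.imwrite("pics/w1.png",p); print(-c[1].T@c[2],c[1],c[0])
E
```

```text
clock: 1.3
tool_pos: [0.4856, -0.1866, 0.3852]
orientation: [180.0, -0.0, 154.0]
force: [-1.3, -0.9, -0.2]
opening: 0.0482
gripper_force: 0.0
[ 0.48563138 -0.18659137  0.38517147] [ 1.79986393e+02 -1.54306778e-03  1.53959552e+02] [ 6.04880044e-01  1.90663596e+00  1.44793776e+00 -1.28546532e-02
 -8.95365786e+01 -1.16645225e+02]
[ 0.42111319 -0.15600587  0.57649299] [[ 4.39256789e-01  8.98361475e-01  3.66185448e-04]
 [ 8.66646476e-01 -4.23856917e-01  2.63190424e-01]
 [ 2.36595347e-01 -1.15290827e-01 -9.64743835e-01]] [[276.45005475   0.         258.96559742]
 [  0.         276.45005475 192.84495995]
 [  0.           0.           1.        ]]
```

View pics/w1.png

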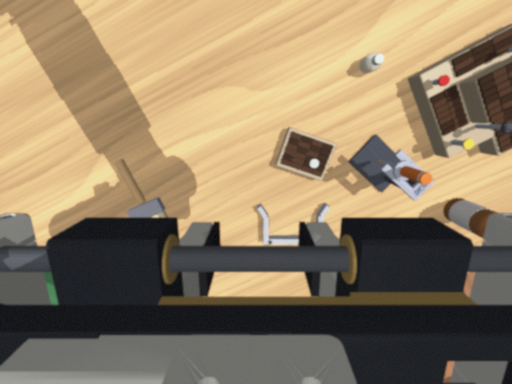

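The wrist view shows the fragment at (305,153), with nest wing tips at (262,208) and (323,208). The probe top is at (424,178), red at (444,80) and yellow at (468,144). I'll fit the fragment and nest from this view.

```bash
cat >> h.py <<'E'
def frag(p,W,lo=.02,c0=(.528,-.103),r=.09):
    m=((W[...,2]>lo)&(W[...,2]<.045)&(np.hypot(W[...,0]-c0[0],W[...,1]-c0[1])<r)).astype(np.uint8)
    c,l,s,ce=cv2.connectedComponentsWithStats(m); i=1+np.argmax(s[1:,4])
    return cv2.minAreaRect(W[l==i][:,:2].astype(np.float32)),l==i
E
python3 - <<'E'
from h import *
np.set_printoptions(precision=4,suppress=True)
f=np.load("w1.npz");p,W=f["p"],f["W"];cam=(f["K"],f["R"],f["t"])
print(frag(p,W)[0], "disc",ray(cam,314,163,.036))
u,v=np.meshgrid(range(512),range(384))
m=(W[...,2]>.012)&(W[...,2]<.032)&(u>255)&(u<330)&(v>203)&(v<246)
w=W[m]; a=np.radians(-26); x=np.array([np.cos(a),np.sin(a)]);y=np.array([-x[1],x[0]])
q=(w[:,:2]-[.651,-.182])@np.c_[x,y]; print("nest pts",len(q),q.min(0),q.max(0))
for lo,hi in((-.045,-.035),(-.035,-.025),(-.02,-.01),(-.01,0),(0,.01),(.01,.02),(.02,.03),(.03,.04),(.04,.05)):
    s=q[(q[:,0]>lo)&(q[:,0]<hi)]; L=s[s[:,1]<0][:,1];R=s[s[:,1]>0][:,1]
    if len(L) and len(R): print(lo,len(s),L.min(),L.max(),R.min(),R.max())
print("red",ray(cam,444,80.5,.072),"yel",ray(cam,468.5,144,.086),"probe",ray(cam,425,178.5,.193))
E
```

```text
((0.5243523716926575, -0.10405195504426956), (0.10059183835983276, 0.07983224838972092), 45.46710968017578) disc [ 0.5466 -0.0965  0.036 ]
nest pts 549 [-0.0414 -0.0816] [0.047  0.0696]
-0.045 33 -0.08158211721699939 -0.07306452030532602 0.05896198968503918 0.06964908336626031
-0.035 68 -0.08153966841139793 -0.06659658535207842 0.05345516283073582 0.06798193623158551
-0.02 61 -0.07309780382777198 -0.060043394177387126 0.046994291073064444 0.058894060346261
-0.01 41 -0.06883513403343726 -0.06026924613631186 0.04721992866719989 0.05882124959911732
0.03 146 -0.06872257195219236 -6.85538435314471e-05 0.0007905507498427814 0.006015437592775802
0.04 104 -0.06868894640938777 -0.001072318925344525 0.0009409561633366095 0.005658860506637593
red [0.5051 0.1539 0.072 ] yel [0.6231 0.1548 0.086 ] probe [0.5997 0.0189 0.193 ]
```

```bash
python3 -m crank '[[[-0.01,0.038,-0.02],[0,0,0],0.1],[[-0.01,0.038,-0.02],[0,0,0],0.1],[[-0.009,0.038,-0.02],[0,0,0],0.1],[[0,0,-0.045],[0,0,0],0.1],[[0,0,-0.045],[0,0,0],0.1],[[0,0,-0.045],[0,0,0],0.1],[[0,0,-0.045],[0,0,0],0.1],[[0,0,-0.045],[0,0,0],0.1],[[0,0,-0.03],[0,0,0],0.1],[[0,0,0],[0,0,0],0.1],[[0,0,0],[0,0,0],0.1]]'
```

```text
clock: 2.45
tool_pos: [0.4559, -0.0749, 0.0705]
orientation: [-179.9, -0.1, 153.7]
force: [1.2, -0.9, 0.6]
opening: 0.0482
gripper_force: 0.0
```

```bash
python3 -m crank '[[[0,0.004,-0.03],[0,0,0],0.1],[[0,0,-0.03],[0,0,0],0.1],[[0,0,0],[0,0,0],0.1],[[0.009,-0.0044,0],[0,0,0],0.1],[[0.009,-0.0044,0],[0,0,0],0.1],[[0.0081,-0.0062,0],[0,0,0],0.1],[[0.0081,-0.0062,0],[0,0,0],0.1],[[0.0081,-0.0062,0],[0,0,0],0.1],[[0.0081,-0.0062,0],[0,0,0],0.1],[[0.0081,-0.0062,0],[0,0,0],0.1],[[0,0,0],[0,0,0],0.1]]'
python3 - <<'E'
from h import *
p,d,W,c=cloud("side"); cv2.imwrite("pics/s2.png",cv2.resize(p[110:250,180:360],None,fx=4,fy=4)); print(frag(p,W,.015,(.56,-.125),.075)[0])
p,d,W,c=cloud("scene"); print(frag(p,W,.015,(.56,-.125),.075)[0])
E
```

```text
clock: 3.55
tool_pos: [0.5158, -0.1104, 0.0101]
orientation: [-180.0, 0.0, 153.7]
force: [0.2, 0.6, 0.8]
opening: 0.0481
gripper_force: 0.0
((0.5258897542953491, -0.09919439256191254), (0.1034821942448616, 0.06783391535282135), 32.945404052734375)
((0.529663622379303, -0.1046440452337265), (0.10117758810520172, 0.0733969658613205), 44.631099700927734)
```

View pics/s2.png

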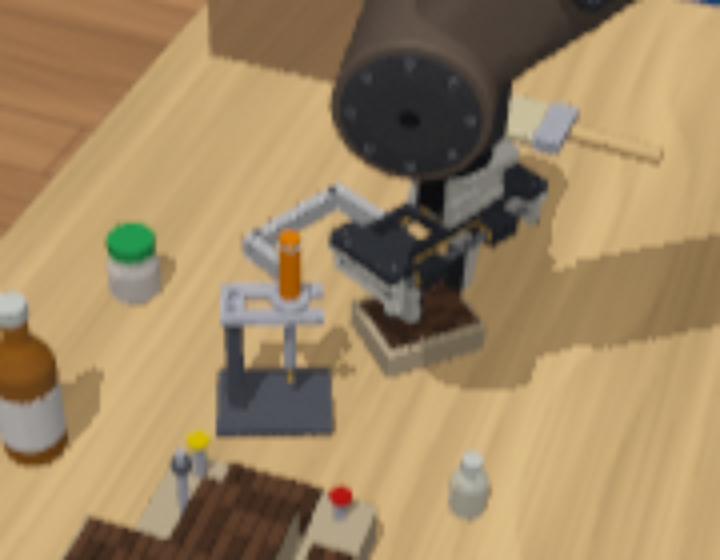

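The side view shows a fingertip over the fragment's top at (405,310), and the fragment has apparently not moved. I'll check the finger heights by depth and look from the wrist.

```bash
python3 - <<'E'
from h import *
np.set_printoptions(precision=3,suppress=True)
p,d,W,c=cloud("side")
for v,u in((185,281),(189,281),(192,281),(194,290),(187,292),(196,283),(182,281),(178,283)): print(v,u,W[v,u],p[v,u])
o=ctrl.get_obs(); print(o["tool_pos"],o["joint_pos"],o["force"])
p,d,W,c=cloud("wrist"); cv2.imwrite("pics/w2.png",p)
E
```

```text
185 281 [ 0.527 -0.071  0.07 ] [106 112 113]
189 281 [ 0.527 -0.073  0.049] [ 95 103 106]
192 281 [ 0.527 -0.075  0.032] [22 29 43]
194 290 [ 0.495 -0.083  0.027] [ 99 121 134]
187 292 [ 0.499 -0.117  0.031] [27 38 57]
196 283 [ 0.514 -0.061  0.03 ] [ 85 105 119]
182 281 [ 0.513 -0.018  0.133] [105 109 111]
178 283 [ 0.51  -0.025  0.146] [45 48 50]
[ 0.514 -0.11   0.01 ] [   9.35    17.986  -31.012   -0.014  -41.046 -125.592] [-0.574 -0.259 -0.298]
```

View pics/w2.png

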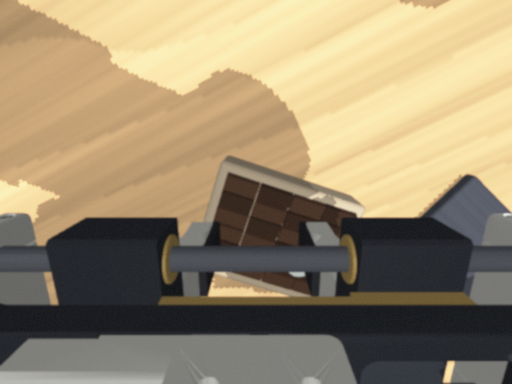

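```bash
python3 - <<'E'
from h import *
np.set_printoptions(precision=3,suppress=True)
for n in("scene","side"):
    f=np.load(n+".npz");W=f["W"]
    m=(np.hypot(W[...,0]-.293,W[...,1]+.608)<.15)&(W[...,2]>.1)&(W[...,2]<.35)
    w=W[m]; i=np.argsort(w[:,2])[:12]; print(n,m.sum(),w[i])
# present: profile in scene cam
p,d,W,c=cloud("scene")
m=(np.hypot(W[...,0]-.514,W[...,1]+.11)<.1)&(W[...,2]>.037)
a=np.radians(-26);x=np.array([np.cos(a),np.sin(a)]);y=np.array([-x[1],x[0]])
q=(W[m][:,:2]-[.514,-.11])@np.c_[x,y]; z=W[m][:,2]
for lo in np.arange(.037,.09,.008):
    k=(z>=lo)&(z<lo+.008)
    if k.any(): print(lo,k.sum(),"y",np.percentile(q[k,1],[0,25,50,75,100]),"x",q[k,0].min(),q[k,0].max())
E
```

```text
scene 1673 [[ 0.306 -0.649  0.227]
 [ 0.318 -0.645  0.227]
 [ 0.324 -0.654  0.228]
 [ 0.28  -0.563  0.229]
 [ 0.324 -0.651  0.229]
 [ 0.275 -0.552  0.229]
 [ 0.324 -0.657  0.229]
 [ 0.32  -0.646  0.229]
 [ 0.276 -0.554  0.229]
 [ 0.276 -0.557  0.23 ]
 [ 0.317 -0.644  0.231]
 [ 0.324 -0.653  0.232]]
side 715 [[ 0.317 -0.645  0.223]
 [ 0.309 -0.647  0.223]
 [ 0.305 -0.648  0.224]
 [ 0.306 -0.656  0.224]
 [ 0.313 -0.642  0.225]
 [ 0.26  -0.56   0.227]
 [ 0.263 -0.557  0.227]
 [ 0.302 -0.65   0.228]
 [ 0.321 -0.642  0.228]
 [ 0.267 -0.555  0.228]
 [ 0.274 -0.55   0.229]
 [ 0.318 -0.641  0.229]]
0.037 49 y [-0.026 -0.002  0.019  0.034  0.057] x -0.025195168060773643 0.045809665397081874
0.045 26 y [-0.038 -0.026 -0.024  0.036  0.04 ] x -0.01577905093664008 0.009938596970123423
0.053 29 y [-0.039 -0.025 -0.023  0.038  0.041] x -0.010976506875130458 0.01128956180527067
0.061 32 y [-0.039 -0.029 -0.024  0.032  0.041] x -0.00884612900790398 0.012578274591438496
0.069 25 y [-0.042 -0.026 -0.024  0.035  0.042] x -0.011693170897511648 0.010810206109139334
0.077 26 y [-0.04  -0.033 -0.025  0.031  0.044] x -0.003795880672207788 0.011873122175988777
0.08499999999999999 14 y [-0.042 -0.036 -0.029 -0.025  0.044] x -0.012293834631638223 0.010983950245688783
```

```bash
python3 -m crank '[[[0,0,0.03],[0,0,0],0.1],[[-0.019,0.013,0],[0,0,0],0.1],[[-0.019,0.013,0],[0,0,0],0.1],[[-0.019,0.013,0],[0,0,0],0.1],[[0,0,-0.03],[0,0,0],0.1],[[0,0,-0.01],[0,0,0],0.1],[[0,0,0],[0,0,0],0.1],[[0,0,0],[0,0,0],0.1]]'
cat > tip.py <<'E'
from h import *
np.set_printoptions(precision=3,suppress=True)
o=ctrl.get_obs(); T=o["tool_pos"]; print(T,o["force"],o["opening"])
a=np.radians(-26);x=np.array([np.cos(a),np.sin(a)]);y=np.array([-x[1],x[0]])
for n in("scene","side"):
    p,d,W,c=cloud(n); q=(W[...,:2]-T[:2])@np.c_[x,y]
    for lo,hi in((-.055,-.02),(.02,.055)):
        m=(abs(q[...,0])<.014)&(q[...,1]>lo)&(q[...,1]<hi)&(W[...,2]>.004)
        if m.any(): print(n,lo,m.sum(),"zmin",np.sort(W[m][:,2])[:6],"y",q[m][:,1].min(),q[m][:,1].max())
E
python3 tip.py
```

```text
clock: 4.6
tool_pos: [0.4581, -0.0707, 0.0004]
orientation: [-180.0, -0.0, 153.8]
force: [-0.3, -0.0, -0.0]
opening: 0.0481
gripper_force: 0.0
[ 0.458 -0.071  0.   ] [-0.315 -0.026 -0.   ] 0.048146485801708265
scene -0.055 178 zmin [0.005 0.005 0.032 0.034 0.034 0.037] y -0.05249179815057692 -0.02061946636595457
scene 0.02 675 zmin [0.005 0.037 0.038 0.04  0.041 0.041] y 0.020040834188785907 0.054977851719687665
side -0.055 93 zmin [0.033 0.035 0.035 0.036 0.036 0.037] y -0.04844445942920319 -0.020156459458941976
side 0.02 241 zmin [0.036 0.036 0.037 0.038 0.039 0.039] y 0.020094956273402995 0.054840842583984556
```

```bash
python3 -m crank '[[[0,0,-0.01],[0,0,0],0.1],[[0,0,-0.01],[0,0,0],0.1],[[0,0,0],[0,0,0],0.1],[[0,0,0],[0,0,0],0.1]]'; python3 tip.py
```

```text
clock: 5.1
tool_pos: [0.4573, -0.0708, -0.0203]
orientation: [-179.9, -0.1, 153.8]
force: [-0.3, -0.1, -0.6]
opening: 0.0482
gripper_force: 0.0
[ 0.457 -0.071 -0.02 ] [-0.26  -0.07  -0.604] 0.048174433696165204
scene -0.055 161 zmin [0.014 0.015 0.017 0.017 0.018 0.018] y -0.049633111910185296 -0.020423566887956806
scene 0.02 646 zmin [0.012 0.018 0.018 0.019 0.02  0.02 ] y 0.020081787639075033 0.0548849124596988
side -0.055 89 zmin [0.013 0.013 0.013 0.014 0.017 0.017] y -0.04542149814499136 -0.020209336540456025
side 0.02 228 zmin [0.016 0.016 0.017 0.018 0.021 0.021] y 0.02056279618757333 0.054967340198099644
```

```bash
python3 -m crank '[[[0.009,-0.0044,0],[0,0,0],0.1],[[0.009,-0.0044,0],[0,0,0],0.1],[[0.0081,-0.0062,0],[0,0,0],0.1],[[0.0081,-0.0062,0],[0,0,0],0.1],[[0.0081,-0.0062,0],[0,0,0],0.1],[[0.0081,-0.0062,0],[0,0,0],0.1],[[0.0081,-0.0062,0],[0,0,0],0.1],[[0,0,0],[0,0,0],0.1]]'
cat > fn.py <<'E'
from h import *
import sys
np.set_printoptions(precision=4,suppress=True)
c0=[float(v) for v in sys.argv[1:3]]
o=ctrl.get_obs(); print(o["tool_pos"],o["force"])
a=np.radians(-26);B=np.c_[[np.cos(a),np.sin(a)],[-np.sin(a),np.cos(a)]];S=np.array([.6428,-.1852])
print("tcp nest",(o["tool_pos"][:2]-S)@B)
for n in("scene","side"):
    p,d,W,c=cloud(n)
    r,_=frag(p,W,.024,c0,.075); print(n,r,"nest",(np.array(r[0])-S)@B)
    # white disc
    hsv=cv2.cvtColor(p,cv2.COLOR_BGR2HSV)
    m=((hsv[...,1]<60)&(hsv[...,2]>110)&(W[...,2]>.03)&(W[...,2]<.042)&(np.hypot(W[...,0]-c0[0],W[...,1]-c0[1])<.05)).astype(np.uint8)
    if m.sum()>4:
        v,u=np.nonzero(m); q=ray(c,u.mean(),v.mean(),.036); print("disc",m.sum(),q,(q[:2]-S)@B)
E
python3 fn.py .57 -.125
```

```text
clock: 6.0
tool_pos: [0.5181, -0.1111, -0.0197]
orientation: [180.0, 0.1, 153.7]
force: [0.2, 0.5, 0.3]
opening: 0.0481
gripper_force: 0.0
[ 0.5181 -0.1111 -0.0197] [0.15   0.4965 0.307 ]
tcp nest [-0.1446  0.0119]
scene ((0.5593708753585815, -0.11685621738433838), (0.10439975559711456, 0.10628104954957962), 65.67269134521484) nest [-0.1049  0.0249]
disc 43 [ 0.5894 -0.1129  0.036 ] [-0.0797  0.0416]
side ((0.5861281156539917, -0.08169353008270264), (0.022002344951033592, 0.07786612212657928), 57.96664047241211) nest [-0.0963  0.0682]
```

```bash
python3 -m crank '[[[0.0054,-0.0071,0],[0,0,0],0.1],[[0.0054,-0.0071,0],[0,0,0],0.1],[[0.0054,-0.0071,0],[0,0,0],0.1],[[0.0054,-0.0071,0],[0,0,0],0.1],[[0,0,0],[0,0,0],0.1]]'; python3 fn.py .59 -.14
```

```text
clock: 6.6
tool_pos: [0.539, -0.1398, -0.0197]
orientation: [180.0, 0.1, 153.7]
force: [0.5, -0.2, -0.3]
opening: 0.0484
gripper_force: 0.0
[ 0.539  -0.1398 -0.0197] [ 0.5206 -0.1994 -0.3328]
tcp nest [-0.1132 -0.0047]
scene ((0.5877077579498291, -0.14651045203208923), (0.10557669401168823, 0.11953642964363098), 67.38336181640625) nest [-0.0665  0.0106]
disc 47 [ 0.6124 -0.135   0.036 ] [-0.0493  0.0318]
side ((0.6086251735687256, -0.10932891070842743), (0.022578854113817215, 0.07967647165060043), 60.203182220458984) nest [-0.064   0.0532]
```

```bash
python3 -m crank '[[[0.0054,-0.0071,0],[0,0,0],0.1],[[0.0054,-0.0071,0],[0,0,0],0.1],[[0.0054,-0.0071,0],[0,0,0],0.1],[[0,0,0],[0,0,0],0.1]]'; python3 fn.py .615 -.165
```

```text
clock: 7.1
tool_pos: [0.5465, -0.1607, -0.0211]
orientation: [-179.7, -0.7, 153.7]
force: [-19.4, 4.6, 13.9]
opening: 0.0484
gripper_force: 9.8
[ 0.5465 -0.1607 -0.0211] [-19.4139   4.5836  13.9136]
tcp nest [-0.0973 -0.0202]
scene ((0.6065885424613953, -0.152751624584198), (0.13294494152069092, 0.1115720346570015), 53.56662368774414) nest [-0.0468  0.0133]
disc 55 [ 0.6296 -0.1548  0.036 ] [-0.0252  0.0215]
side ((0.6173341274261475, -0.12537992000579834), (0.032069601118564606, 0.08521749824285507), 57.83097839355469) nest [-0.0491  0.0426]
```

```bash
python3 - <<'E'
from h import *
p,_=imaging.snapshot("scene"); q,_=imaging.snapshot("side")
a=cv2.resize(p[150:270,130:290],(533,400),interpolation=cv2.INTER_CUBIC); b=cv2.resize(q[125:215,220:310],(260,260),interpolation=cv2.INTER_CUBIC)
im=np.zeros((400,800,3),np.uint8); im[:,:533]=a; im[:260,535:795]=b; cv2.imwrite("pics/s3.png",im)
E
```

```text
(no output)
```

View pics/s3.png

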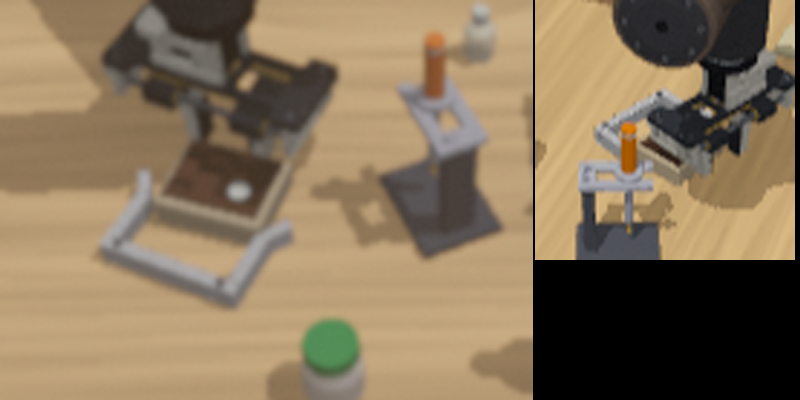

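The picture shows the fragment skewed in the nest mouth: its front-left corner, crop (155,205), is by the left wing and its front-right is at (248,228). I'll convert these corners to positions.

```bash
python3 - <<'E'
from h import *
np.set_printoptions(precision=4,suppress=True)
f=np.load("scene.npz"); cam=(f["K"],f["R"],f["t"])
a=np.radians(-26);B=np.c_[[np.cos(a),np.sin(a)],[-np.sin(a),np.cos(a)]];S=np.array([.6428,-.1852])
P=[(ray(cam,u/3.33+130,v/3.33+150,z)[:2]-S)@B for u,v,z in((155,205,.03),(248,228,.03),(293,165,.03),(145,175,.024),(290,230,.024),(103,243,.024),(235,297,.024))]
print(np.array(P))
for i,j in((0,1),(2,1)):
    d=P[j]-P[i]; print(np.linalg.norm(d),np.degrees(np.arctan2(d[1],d[0])))
E
```

```text
[[ 0.0035 -0.0353]
 [-0.0078  0.0498]
 [-0.0856  0.0515]
 [-0.0257 -0.065 ]
 [-0.0245  0.0807]
 [ 0.0532 -0.0569]
 [ 0.0551  0.0723]]
0.08591813604337961 97.52099069918441
0.07787111682373786 -1.254225582228781
```

```bash
python3 -m crank '[[[-0.0108,0.0053,0],[0,0,0],0.1],[[-0.006,0.003,0],[0,0,0],0.1],[[0.0053,0.0108,0],[0,0,0],0.1],[[0.009,-0.0044,0],[0,0,0],0.1],[[0.0085,-0.0008,0],[0,0,0],0.1],[[0.0085,-0.0008,0],[0,0,0],0.1],[[0.0085,-0.0008,0],[0,0,0],0.1],[[0,0,0],[0,0,0],0.1]]'; python3 fn.py .615 -.165
python3 - <<'E'
from h import *
p,_=imaging.snapshot("scene")
a=cv2.resize(p[165:255,145:245],(800,600)[:1]+(720,),interpolation=cv2.INTER_CUBIC); cv2.imwrite("pics/s4.png",a[:600])
E
```

```text
clock: 8.1
tool_pos: [0.5517, -0.146, -0.0241]
orientation: [-179.0, -2.3, 153.7]
force: [-62.8, 22.9, 43.1]
opening: 0.048
gripper_force: 34.3
[ 0.5517 -0.146  -0.0241] [-62.7904  22.9192  43.1398]
tcp nest [-0.099  -0.0047]
scene ((0.619896650314331, -0.1630951464176178), (0.11528901010751724, 0.12155426293611526), 81.3505630493164) nest [-0.0303  0.0098]
disc 54 [ 0.6271 -0.157   0.036 ] [-0.0265  0.0184]
side ((0.6394596695899963, -0.12547710537910461), (0.006790142972022295, 0.03378453850746155), 56.89280700683594) nest [-0.0292  0.0522]
```

View pics/s4.png

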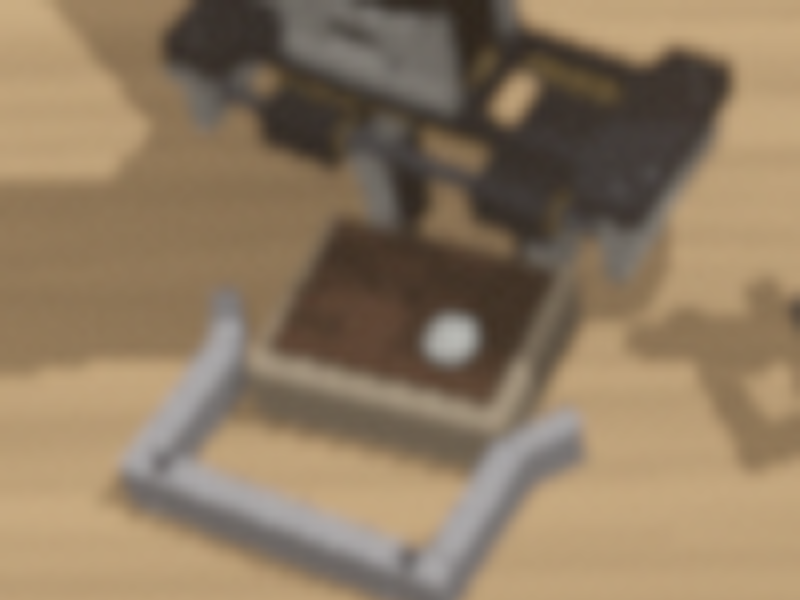

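The zoomed picture shows the fragment wedged askew, with front corners at (250,357) and (500,427) and rear corners at (575,268) and (340,222). I'll back off and compute its pose relative to the nest in this same view.

```bash
python3 -m crank '[[[-0.009,0.0044,0],[0,0,0],0.1],[[-0.009,0.0044,0],[0,0,0],0.1],[[-0.009,0.0044,0],[0,0,0],0.1],[[0,0,0],[0,0,0],0.1]]'
python3 - <<'E'
from h import *
np.set_printoptions(precision=4,suppress=True)
f=np.load("scene.npz"); cam=(f["K"],f["R"],f["t"])
a=np.radians(-26);B=np.c_[[np.cos(a),np.sin(a)],[-np.sin(a),np.cos(a)]];S=np.array([.6428,-.1852])
P=[(ray(cam,u/8+145-.44,v/8+165-.44,z)[:2]-S)@B for u,v,z in((250,357,.03),(500,427,.03),(575,268,.03),(340,222,.03),(228,295,.024),(575,415,.024),(125,470,.024),(440,580,.024),(245,360,.024),(500,440,.024))]
print(np.array(P))
for i,j in((0,1),(2,1),(3,0),(3,2)):
    d=P[j]-P[i]; print(np.linalg.norm(d),np.degrees(np.arctan2(d[1],d[0])))
E
python3 fn.py .615 -.165; python3 tip.py
```

```text
clock: 8.65
tool_pos: [0.5508, -0.1341, -0.0194]
orientation: [180.0, 0.1, 153.8]
force: [0.6, 0.2, 0.0]
opening: 0.0486
gripper_force: 0.0
[[-0.0032 -0.042 ]
 [-0.0125  0.0556]
 [-0.0888  0.0447]
 [-0.0726 -0.0461]
 [-0.0288 -0.0686]
 [-0.0321  0.0745]
 [ 0.0551 -0.0581]
 [ 0.0501  0.0663]
 [-0.005  -0.0463]
 [-0.0112  0.0556]]
0.09795831004087635 95.45059573954123
0.07715873050853116 8.123001065581285
0.06958628006771175 3.3769032269776997
0.09215128969350275 100.14021988769865
[ 0.5508 -0.1341 -0.0194] [0.6285 0.2243 0.0012]
tcp nest [-0.105   0.0056]
scene ((0.5947198867797852, -0.15654048323631287), (0.1014014333486557, 0.09632319211959839), 66.08390045166016) nest [-0.0558  0.0047]
disc 53 [ 0.6233 -0.1512  0.036 ] [-0.0324  0.022 ]
side ((0.5873709917068481, -0.199107363820076), (0.012750772759318352, 0.015883823856711388), 50.22395706176758) nest [-0.0437 -0.0368]
[ 0.552 -0.134 -0.019] [-0.273 -0.509  0.042] 0.048319718429089956
scene -0.055 177 zmin [0.014 0.014 0.019 0.019 0.019 0.02 ] y -0.05047237951211438 -0.020309709872868228
scene 0.02 714 zmin [0.02  0.02  0.02  0.022 0.023 0.025] y 0.02018701447594984 0.054901542494008054
side -0.055 98 zmin [0.012 0.012 0.013 0.014 0.014 0.015] y -0.04776592499128154 -0.021005552892935046
side 0.02 197 zmin [0.004 0.006 0.007 0.011 0.012 0.014] y 0.02007166904579063 0.054179401790840326
```

```bash
python3 -m crank '[[[0,0,0.045],[0,0,0],0.1],[[0,0,0.045],[0,0,0],0.1],[[0.0155,-0.0085,0.038],[0,0,0],0.1],[[0.0155,-0.0085,0.038],[0,0,0],0.1],[[0.0155,-0.0085,0.038],[0,0,0],0.1],[[0.0155,-0.0085,0.038],[0,0,0],0.1],[[0.0155,-0.0085,0.038],[0,0,0],0.1],[[0.0155,-0.0085,0.038],[0,0,0],0.1],[[0.0155,-0.0085,0.038],[0,0,0],0.1],[[0,0,0],[0,0,0],0.1],[[0,0,0],[0,0,0],0.1]]'
cat > fit.py <<'E'
from h import *
import sys
np.set_printoptions(precision=4,suppress=True)
p,d,W,c=cloud("wrist"); cv2.imwrite(f"pics/{sys.argv[1]}.png",p)
np.savez("w.npz",p=p,d=d,W=W,K=c[0],R=c[1],t=c[2])
S=np.array([.6428,-.1852]); D=np.hypot(W[...,0]-S[0],W[...,1]-S[1])
hsv=cv2.cvtColor(p,cv2.COLOR_BGR2HSV)
m=((W[...,2]>.027)&(W[...,2]<.045)&(D<.14)).astype(np.uint8)
n,l,s,_=cv2.connectedComponentsWithStats(m); i=1+np.argmax(s[1:,4]); r=cv2.minAreaRect(W[l==i][:,:2].astype(np.float32)); print("frag",s[i],r)
k=((W[...,2]>.017)&(W[...,2]<.0268)&(D<.13)&(hsv[...,1]<50)&(l!=i)).astype(np.uint8)
k=cv2.morphologyEx(k,cv2.MORPH_OPEN,np.ones((2,2),np.uint8))
w=W[k>0][:,:2]; print("nest n",len(w))
o=p.copy(); o[k>0]=(255,0,255); o[l==i]=o[l==i]//2+np.array([0,127,0],np.uint8)
cv2.imwrite(f"pics/{sys.argv[1]}m.png",o)
for deg in(-28,-27,-26,-25,-24):
    a=np.radians(deg);B=np.c_[[np.cos(a),np.sin(a)],[-np.sin(a),np.cos(a)]]; q=(w-S)@B
    b=q[(abs(q[:,1])<.04)&(q[:,0]>.02)]; t=q[(q[:,0]>-.008)&(q[:,0]<.03)]
    L=t[t[:,1]<-.03][:,1];R=t[t[:,1]>.03][:,1]
    print(deg,"rear",np.percentile(b[:,0],[3,97]) if len(b) else None,b[:,0].std() if len(b) else 0,"L",np.percentile(L,[3,97]) if len(L) else None,"R",np.percentile(R,[3,97]) if len(R) else None,"frag",(np.array(r[0])-S)@B)
E
python3 fit.py w3
```

```text
clock: 9.95
tool_pos: [0.6595, -0.1945, 0.3367]
orientation: [179.9, 0.1, 153.7]
force: [-0.2, 0.5, -0.3]
opening: 0.0484
gripper_force: 0.0
frag [ 232   94   59   50 2675] ((0.6004562973976135, -0.16051721572875977), (0.09976024925708771, 0.07967189699411392), 66.9891586303711)
nest n 996
-28 rear [0.0412 0.0608] 0.0052227848899464545 L [-0.0611 -0.0512] R [0.0564 0.0712] frag [-0.049   0.0019]
-27 rear [0.0416 0.0604] 0.00513475764193758 L [-0.0612 -0.0515] R [0.0565 0.071 ] frag [-0.0489  0.0028]
-26 rear [0.042  0.0601] 0.005065337734575653 L [-0.0615 -0.0518] R [0.0564 0.0709] frag [-0.0489  0.0036]
-25 rear [0.0424 0.0598] 0.005029032608761263 L [-0.0616 -0.0521] R [0.0564 0.0708] frag [-0.0488  0.0045]
-24 rear [0.0426 0.0596] 0.0050322198508575425 L [-0.0617 -0.0521] R [0.0562 0.0706] frag [-0.0487  0.0053]
```

View pics/w3m.png

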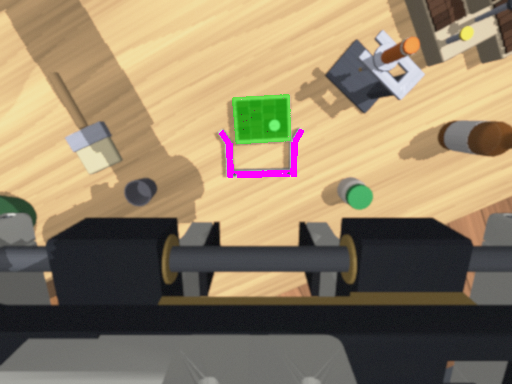

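Fingers' view: the nest (magenta) is found cleanly at (230-300, 130-178) and the fragment (green) at (262,119), about 51 mm short, 2 mm off and 2° out of square. I'll go back behind it and push straight.

```bash
python3 -m crank '[[[-0.0296,0.0151,-0.02],[0,0,1.3],0.1],[[-0.0296,0.0151,-0.02],[0,0,0],0.1],[[-0.0296,0.0151,-0.02],[0,0,0],0.1],[[-0.0296,0.0151,-0.02],[0,0,0],0.1],[[0,0,-0.045],[0,0,0],0.1],[[0,0,-0.045],[0,0,0],0.1],[[0,0,-0.045],[0,0,0],0.1],[[0,0,-0.045],[0,0,0],0.1],[[0,0,-0.045],[0,0,0],0.1],[[0,0,-0.035],[0,0,0],0.1],[[0,0,0],[0,0,0],0.1],[[0,0,0],[0,0,0],0.1]]'
```

```text
clock: 11.2
tool_pos: [0.5395, -0.1338, -0.0038]
orientation: [-179.9, -0.1, 155.1]
force: [-0.0, -0.9, 1.0]
opening: 0.0481
gripper_force: 0.0
```

```bash
python3 -m crank '[[[0.001,0,-0.018],[0,0,0],0.1],[[0,0,0],[0,0,0],0.1],[[0.0072,-0.0034,0],[0,0,0],0.1],[[0.0072,-0.0034,0],[0,0,0],0.1],[[0.0072,-0.0034,0],[0,0,0],0.1],[[0.0072,-0.0034,0],[0,0,0],0.1],[[0.0072,-0.0034,0],[0,0,0],0.1],[[0,0,0],[0,0,0],0.1]]'
sed -i 's/radians(-26)/radians(-25)/;s/\.6428,-\.1852/.6456,-.184/' fn.py; python3 fn.py .615 -.168
```

```text
clock: 12.0
tool_pos: [0.5519, -0.1489, -0.0248]
orientation: [-179.2, -2.3, 154.9]
force: [-62.4, 26.8, 44.1]
opening: 0.0484
gripper_force: 33.8
[ 0.5519 -0.1489 -0.0248] [-62.3525  26.7813  44.1005]
tcp nest [-0.0998 -0.0078]
scene ((0.6064237952232361, -0.15369583666324615), (0.13439053297042847, 0.11290359497070312), 53.822654724121094) nest [-0.0483  0.0109]
disc 61 [ 0.6283 -0.1559  0.036 ] [-0.0275  0.0181]
side ((0.6362358927726746, -0.12584882974624634), (0.010220896452665329, 0.04031362384557724), 53.61812210083008) nest [-0.0331  0.0487]
```

```bash
python3 - <<'E'
from h import *
np.set_printoptions(precision=3,suppress=True)
T=ctrl.get_obs()["tool_pos"]; S=np.array([.6456,-.184]); a=np.radians(-25);B=np.c_[[np.cos(a),np.sin(a)],[-np.sin(a),np.cos(a)]]
for n in("scene","side"):
    p,d,W,c=cloud(n); cv2.imwrite(f"pics/j_{n}.png",p); q=(W[...,:2]-S)@B; z=W[...,2]
    print(n,"rows: x_n bins; y bins -100..100 by 20: min z of points >.005 (mm), then median")
    for x0 in np.arange(-.15,.06,.01):
        r=[]
        for y0 in np.arange(-.12,.12,.02):
            m=(q[...,0]>=x0)&(q[...,0]<x0+.01)&(q[...,1]>=y0)&(q[...,1]<y0+.02)&(z>.008)
            r.append(f"{z[m].min()*1e3:.0f}-{z[m].max()*1e3:.0f}" if m.any() else ".")
        print(f"{x0*1e3:5.0f}"," ".join(f"{k:>8}" for k in r))
E
```

```text
scene rows: x_n bins; y bins -100..100 by 20: min z of points >.005 (mm), then median
 -150        .        .        .        .        .        .        .        .  428-428  429-432  431-434  426-438
 -140  120-120  120-120        .        .        .        .        .        .  430-431  114-434   74-435  430-439
 -130  119-120  116-122        .        .  449-450  449-451   89-451  116-449  116-433  116-434   80-434    9-434
 -120  117-121  117-121        .        .  448-452  449-452  101-452   96-450   97-434  115-434   76-433  357-429
 -110  120-120  116-120        .  448-449   12-452  450-454  108-453   15-452   94-447   73-433   79-428  358-425
 -100  117-121   81-120  116-119   22-450   12-452  450-453   32-454   22-453   97-448  113-429   76-424  361-417
  -90  117-119   76-120  116-121   20-451   22-452   29-453   30-453   30-451    9-448  113-425   76-417  378-393
  -80  117-117   76-120   91-121   29-449   31-452   33-453   33-452   31-452   11-448  113-416   75-396        .
  -70  116-119   75-120   89-119   29-448   31-452   29-453   30-452   33-451   10-447   78-399   74-1
[... 3158 characters left out ...]
      .        .
    0        .        .        .    19-24        .        .        .        .    19-23     9-24        .        .
   10        .        .    18-22    11-25        .        .        .        .    19-21    10-24        .        .
   20        .        .    19-22    10-20        .        .        .        .    20-24    11-22        .        .
   30        .        .    21-22     8-24     9-20    11-23     9-21     9-23    17-23    11-21        .        .
   40        .        .    19-19    20-24    15-24    12-22    17-25    11-24    18-25    12-23        .        .
   50        .        .        .        .        .        .        .    17-20    21-21        .        .        .
```

```bash
python3 -m crank '[[[-0.009,0.0042,0],[0,0,0],0.1],[[-0.009,0.0042,0],[0,0,0],0.1],[[-0.009,0.0042,0],[0,0,0],0.1],[[0,0,0],[0,0,0],0.1],[[0,0,0.045],[0,0,0],0.1],[[0,0,0.045],[0,0,0],0.1],[[0,0,0.045],[0,0,0],0.1],[[0.0272,-0.0127,0.03],[0,0,0],0.1],[[0.0272,-0.0127,0],[0,0,0],0.1],[[0.0272,-0.0127,0],[0,0,0],0.1],[[0,0,0],[0,0,0],0.1],[[0,0,0],[0,0,0],0.1]]'
cat > fit2.py <<'E'
from h import *
np.set_printoptions(precision=4,suppress=True)
p,d,W,c=cloud("wrist"); cv2.imwrite("pics/w4.png",p)
S=np.array([.6456,-.184]); D=np.hypot(W[...,0]-S[0],W[...,1]-S[1])
hsv=cv2.cvtColor(p,cv2.COLOR_BGR2HSV); vis=np.zeros(D.shape,bool); vis[:212]=True
m=((W[...,2]>.027)&(W[...,2]<.045)&(D<.14)&vis).astype(np.uint8)
n,l,s,_=cv2.connectedComponentsWithStats(m); i=1+np.argmax(s[1:,4])
r=cv2.minAreaRect(W[l==i][:,:2].astype(np.float32)); yaw=r[2]-90 if r[2]>20 else r[2]; print("frag",r,s[i])
k=(W[...,2]>.019)&(W[...,2]<.0268)&(D<.13)&(hsv[...,1]<50)&(l!=i)&vis
w=W[k][:,:2]; a=np.radians(-25);B=np.c_[[np.cos(a),np.sin(a)],[-np.sin(a),np.cos(a)]]; q=(w-S)@B
for x0 in np.arange(-.04,.06,.01):
    t=q[(q[:,0]>x0)&(q[:,0]<x0+.01)]; L=t[t[:,1]<0][:,1];R=t[t[:,1]>0][:,1]
    if len(L)>3 and len(R)>3: print(f"{x0:.3f}",len(L),len(R),np.percentile(L,[5,95]),np.percentile(R,[5,95]))
C=(np.array(r[0])-S)@B; th=np.radians(yaw+25); print("center",C,"rel yaw",np.degrees(th))
for x,y in((.04,-.05),(.04,.05),(-.04,.05),(-.04,-.05)): print("corner",C+[x*np.cos(th)-y*np.sin(th),x*np.sin(th)+y*np.cos(th)])
E
python3 fit2.py
```

```text
clock: 13.4
tool_pos: [0.6325, -0.1767, 0.1432]
orientation: [180.0, 0.0, 155.0]
force: [0.5, -0.7, 0.2]
opening: 0.0482
gripper_force: 0.0
frag ((0.6014006733894348, -0.1618044674396515), (0.09989208728075027, 0.0798681452870369), 68.19845581054688) [ 212  113   94   76 6482]
-0.040 37 37 [-0.0748 -0.0667] [0.065  0.0744]
-0.030 97 102 [-0.074  -0.0614] [0.0599 0.0727]
-0.020 89 84 [-0.0675 -0.0552] [0.0548 0.0662]
-0.010 90 95 [-0.0646 -0.0542] [0.052  0.0632]
0.000 85 88 [-0.065  -0.0543] [0.0519 0.0627]
0.010 82 88 [-0.0646 -0.0543] [0.0518 0.0629]
0.020 11 12 [-0.0642 -0.0543] [0.0519 0.0627]
center [-0.0494  0.0014] rel yaw 3.198455810546875
corner [-0.0067 -0.0463]
corner [-0.0123  0.0536]
corner [-0.0922  0.0491]
corner [-0.0866 -0.0507]
```

```bash
python3 -m crank '[[[-0.03,0.0139,0],[0,0,0],0.6],[[-0.03,0.0139,0],[0,0,0],0.6],[[-0.03,0.0139,0],[0,0,0],0.6],[[0,0,-0.045],[0,0,0],0.6],[[0,0,-0.045],[0,0,0],0.6],[[0,0,-0.045],[0,0,0],0.6],[[0,0,-0.025],[0,0,0],0.6],[[0,0,0],[0,0,0],0.6],[[0,0,0],[0,0,0],0.6]]'; python3 tip.py
```

```text
clock: 14.35
tool_pos: [0.542, -0.1344, -0.0159]
orientation: [-180.0, 0.0, 155.1]
force: [0.7, 0.2, 1.0]
opening: 0.0704
gripper_force: 0.0
[ 0.542 -0.134 -0.016] [0.655 0.166 1.011] 0.07043538825108443
scene -0.055 174 zmin [0.004 0.019 0.02  0.021 0.021 0.023] y -0.0549101331427322 -0.020300275085523765
scene 0.02 688 zmin [0.004 0.02  0.02  0.021 0.022 0.023] y 0.020397401288161712 0.054920947451552085
side -0.055 103 zmin [0.015 0.016 0.016 0.017 0.018 0.019] y -0.05380507033983327 -0.021165231798949663
side 0.02 168 zmin [0.016 0.017 0.017 0.019 0.022 0.022] y 0.020325344154344383 0.05419624130996753
```

```bash
python3 -m crank '[[[0,0,-0.006],[0,0,0],0.6],[[0.0063,-0.003,0],[0,0,0],0.6],[[0.0063,-0.003,0],[0,0,0],0.6],[[0.0034,-0.0044,0],[0,0,0],0.6],[[0.0034,-0.0044,0],[0,0,0],0.6],[[0,0,0],[0,0,0],0.6]]'; python3 fn.py .615 -.168
```

```text
clock: 15.05
tool_pos: [0.5511, -0.1481, -0.0242]
orientation: [-179.7, -0.9, 155.1]
force: [-27.9, 15.9, 19.7]
opening: 0.0705
gripper_force: 15.7
[ 0.5511 -0.1481 -0.0242] [-27.8625  15.8825  19.7126]
tcp nest [-0.1008 -0.0074]
scene ((0.6201528906822205, -0.158820241689682), (0.12183114886283875, 0.11348782479763031), 74.34355926513672) nest [-0.0337  0.0121]
disc 61 [ 0.6271 -0.1575  0.036 ] [-0.028   0.0162]
side ((0.6406071782112122, -0.12899158895015717), (0.011193297803401947, 0.03317638486623764), 44.43210220336914) nest [-0.0278  0.0477]
```

```bash
python3 -m crank '[[[-0.009,0.0042,0],[0,0,0],0.6],[[-0.009,0.0042,0],[0,0,0],0.6],[[0,0,0.04],[0,0,0],0.1],[[0,0,0.04],[0,0,0],0.1],[[0.0377,-0.0154,0],[0,0,0],0.1],[[0.0377,-0.0154,0],[0,0,0],0.1],[[0.0377,-0.0154,0],[0,0,0],0.1],[[0,0,0],[0,0,0],0.1],[[0,0,0],[0,0,0],0.1]]'; python3 fn.py .6 -.16
```

```text
clock: 16.05
tool_pos: [0.6566, -0.1876, 0.0564]
orientation: [-180.0, -0.0, 155.0]
force: [-0.2, -0.4, -0.0]
opening: 0.048
gripper_force: 0.0
[ 0.6566 -0.1876  0.0564] [-0.1766 -0.3579 -0.0271]
tcp nest [0.0115 0.0014]
scene ((0.6243636012077332, -0.16487081348896027), (0.08843677490949631, 0.11748335510492325), 1.8231561183929443) nest [-0.0273  0.0084]
disc 22 [ 0.6179 -0.1412  0.036 ] [-0.0432  0.027 ]
side ((0.6034210324287415, -0.16408491134643555), (0.10114265978336334, 0.0827917605638504), 72.4043197631836) nest [-0.0466  0.0002]
disc 11 [ 0.6176 -0.147   0.036 ] [-0.0411  0.0217]
```

```bash
python3 -m crank '[[[0,0,-0.039],[0,0,0],0.1],[[0,0,-0.039],[0,0,0],0.1],[[0,0,0],[0,0,0],0.1],[[-0.0072,0.0034,0],[0,0,0],0.1],[[-0.0072,0.0034,0],[0,0,0],0.1],[[-0.0072,0.0034,0],[0,0,0],0.1],[[-0.0072,0.0034,0],[0,0,0],0.1],[[-0.0072,0.0034,0],[0,0,0],0.1],[[-0.0072,0.0034,0],[0,0,0],0.1],[[0,0,0],[0,0,0],0.1],[[0,0,0],[0,0,0],0.1]]'
```

```text
clock: 17.25
tool_pos: [0.6118, -0.1664, -0.0211]
orientation: [-180.0, -0.1, 155.1]
force: [-0.8, -0.2, -0.6]
opening: 0.048
gripper_force: 0.0
```

```bash
python3 -m crank '[[[0.0054,-0.0025,0],[0,0,0],0.1],[[0,0,0.045],[0,0,0],0.1],[[0,0,0.045],[0,0,0],0.1],[[0,0,0.045],[0,0,0],0.1],[[0,0,0.035],[0,0,0],0.1],[[0,0,0],[0,0,0],0.1],[[0,0,0],[0,0,0],0.1]]'; python3 fit2.py
```

```text
clock: 17.95
tool_pos: [0.6188, -0.1693, 0.1497]
orientation: [180.0, 0.0, 155.0]
force: [-1.5, -0.3, -0.9]
opening: 0.0481
gripper_force: 0.0
frag ((0.5632790327072144, -0.14582586288452148), (0.0997980386018753, 0.07847485691308975), 65.0715560913086) [ 211   90   94   74 6645]
-0.040 38 36 [-0.0748 -0.0668] [0.0647 0.0743]
-0.030 93 92 [-0.0739 -0.0613] [0.0594 0.0727]
-0.020 84 91 [-0.0677 -0.0554] [0.0532 0.0662]
-0.010 82 84 [-0.0645 -0.0542] [0.0519 0.0626]
0.000 63 64 [-0.065  -0.0542] [0.0522 0.063 ]
center [-0.0907 -0.0002] rel yaw 0.07155609130859375
corner [-0.0507 -0.0501]
corner [-0.0508  0.0499]
corner [-0.1308  0.0498]
corner [-0.1307 -0.0502]
```

```bash
python3 -m crank '[[[-0.037,0.0165,0],[0,0,0],0.6],[[-0.037,0.0165,0],[0,0,0],0.6],[[-0.037,0.0165,0],[0,0,0],0.6],[[0,0,-0.045],[0,0,0],0.6],[[0,0,-0.045],[0,0,0],0.6],[[0,0,-0.045],[0,0,0],0.6],[[0,0,-0.034],[0,0,0],0.6],[[0,0,0],[0,0,0],0.6],[[0,0,0],[0,0,0],0.6]]'; python3 fn.py .563 -.146
```

```text
clock: 18.9
tool_pos: [0.5065, -0.12, -0.0205]
orientation: [-179.9, -0.2, 155.1]
force: [0.6, 0.6, 1.4]
opening: 0.0699
gripper_force: 0.0
[ 0.5065 -0.12   -0.0205] [0.5528 0.6028 1.3656]
tcp nest [-0.1531 -0.0008]
scene ((0.5634564161300659, -0.14467039704322815), (0.100963294506073, 0.08317157626152039), 65.0664291381836) nest [-0.0911  0.0009]
disc 47 [ 0.5845 -0.1378  0.036 ] [-0.0749  0.016 ]
side ((0.5443246960639954, -0.17550987005233765), (0.01987852156162262, 0.022124195471405983), 49.42306900024414) nest [-0.0954 -0.0351]
```

```bash
python3 -m crank '[[[0.0063,-0.003,0],[0,0,0],0.6],[[0.0063,-0.003,0],[0,0,0],0.6],[[0.0063,-0.0031,0],[0,0,0],0.6],[[0.0063,-0.0031,0],[0,0,0],0.6],[[0.0063,-0.0031,0],[0,0,0],0.6],[[0.0063,-0.0031,0],[0,0,0],0.6],[[0.0063,-0.0031,0],[0,0,0],0.6],[[0.0063,-0.0031,0],[0,0,0],0.6],[[0.0063,-0.003,0],[0,0,0],0.6],[[0,0,0],[0,0,0],0.6]]'; python3 fn.py .603 -.166
```

```text
clock: 20.0
tool_pos: [0.5656, -0.1477, -0.0199]
orientation: [180.0, 0.1, 155.1]
force: [-0.9, 0.8, -0.9]
opening: 0.0699
gripper_force: 0.0
[ 0.5656 -0.1477 -0.0199] [-0.9318  0.7872 -0.8634]
tcp nest [-0.0878 -0.0009]
scene ((0.5985034108161926, -0.17084261775016785), (0.12864665687084198, 0.10365130007266998), 64.10419464111328) nest [-0.0482 -0.008 ]
disc 52 [ 0.6323 -0.1606  0.036 ] [-0.0219  0.0156]
side ((0.5480862855911255, -0.178336039185524), (0.03421297296881676, 0.012192168273031712), 10.441823959350586) nest [-0.0908 -0.0361]
```

```bash
python3 -m crank '[[[0.0063,-0.003,0],[0,0,0],0.6],[[0.0063,-0.003,0],[0,0,0],0.6],[[0.0063,-0.003,0],[0,0,0],0.6],[[0.0063,-0.003,0],[0,0,0],0.6],[[0.0063,-0.003,0],[0,0,0],0.6],[[0.0027,-0.0013,0],[0,0,0],0.6],[[0.0018,-0.0008,0],[0,0,0],0.6],[[0,0,0],[0,0,0],0.6]]'
```

```text
clock: 20.9
tool_pos: [0.599, -0.1641, -0.02]
orientation: [-180.0, -0.1, 155.0]
force: [-4.4, 2.8, 2.3]
opening: 0.0701
gripper_force: 2.7
```

```bash
python3 -m crank '[[[0.0027,-0.0013,0],[0,0,0],0.6],[[0.0018,-0.0008,0],[0,0,0],0.6],[[0,0,0],[0,0,0],0.6],[[0,0,0],[0,0,0],0.6]]'
```

```text
clock: 21.3
tool_pos: [0.5986, -0.1645, -0.0205]
orientation: [-179.9, -0.6, 155.0]
force: [-16.9, 13.8, 13.9]
opening: 0.0699
gripper_force: 11.1
```

```bash
python3 -m crank '[[[-0.009,0.0042,0],[0,0,0],0.6],[[-0.009,0.0042,0],[0,0,0],0.6],[[0,0,0.045],[0,0,0],0.6],[[0,0,0.045],[0,0,0],0.6],[[0,0,0.045],[0,0,0],0.6],[[0.014,0.0212,0.04],[0,0,0],0.6],[[0.014,0.0212,0.04],[0,0,0],0.6],[[0.014,0.0212,0.04],[0,0,0],0.6],[[0.014,0.0212,0.04],[0,0,0],0.6],[[0.014,0.0212,0.04],[0,0,0],0.6],[[0,0,0],[0,0,0],0.6],[[0,0,0],[0,0,0],0.6]]'
cat > look.py <<'E'
from h import *
import sys
np.set_printoptions(precision=4,suppress=True)
print(ctrl.get_obs()["tool_pos"])
p,d,W,c=cloud("wrist"); cv2.imwrite("pics/%s.png"%sys.argv[1],p); np.savez("w.npz",p=p,d=d,W=W,K=c[0],R=c[1],t=c[2])
hsv=cv2.cvtColor(p,cv2.COLOR_BGR2HSV); H,S,V=[hsv[...,i].astype(int) for i in range(3)]
near=lambda x,y,r:np.hypot(W[...,0]-x,W[...,1]-y)<r
for k,m,z in(("red",((H<6)|(H>173))&(S>150)&(W[...,2]>.055)&(W[...,2]<.085)&near(.505,.154,.03),.072),("yel",(H>22)&(H<34)&(S>150)&(W[...,2]>.075)&near(.622,.155,.03),.086),("blue",(H>105)&(H<128)&(S>140)&(W[...,2]>.085)&near(.581,.318,.03),.1),("white",(S<60)&(V>110)&(W[...,2]>.03)&(W[...,2]<.045)&near(.663,-.17,.03),.036),("handle",(H>5)&(H<17)&(S>180)&(W[...,2]>.185)&(W[...,2]<.2),.193)):
    v,u=np.nonzero(m)
    if len(u)>3:
        r=cv2.minAreaRect(np.c_[u,v].astype(np.float32)); print(k,len(u),(u.mean(),v.mean()),"z",np.median(W[m][:,2]),"ray mean",ray(c,u.mean(),v.mean(),z),"rect",ray(c,*r[0],z))
m=((W[...,2]>.027)&(W[...,2]<.045)&near(.6456,-.184,.1)).astype(np.uint8)
n,l,s,_=cv2.connectedComponentsWithStats(m)
if n>1:
    i=1+np.argmax(s[1:,4]); print("frag",cv2.minAreaRect(W[l==i][:,:2].astype(np.float32)))
m=(W[...,2]>.112)&(W[...,2]<.1285)&near(.62,.03,.08)&(S<80); print("fork n",m.sum())
if m.sum()>20: print("fork rect",cv2.minAreaRect(W[m][:,:2].astype(np.float32)))
m=(W[...,2]>.1285)&(W[...,2]<.134)&near(.6,.02,.03)
if m.sum()>5: print("collar",m.sum(),cv2.minEnclosingCircle(W[m][:,:2].astype(np.float32)))
E
python3 look.py w5
```

```text
clock: 22.5
tool_pos: [0.6574, -0.0513, 0.3162]
orientation: [179.9, 0.1, 155.1]
force: [-0.3, -0.1, 0.1]
opening: 0.0701
gripper_force: 0.0
[ 0.6574 -0.0513  0.3162]
red 84 (np.float64(347.2738095238095), np.float64(3.2023809523809526)) z 0.07171593600055116 ray mean [0.5067 0.1521 0.072 ] rect [0.5077 0.152  0.072 ]
white 109 (np.float64(201.26605504587155), np.float64(191.80733944954127)) z 0.03568284373118462 ray mean [ 0.6651 -0.1676  0.036 ] rect [ 0.6727 -0.1611  0.036 ]
handle 16 (np.float64(292.6875), np.float64(110.3125)) z 0.1930508706795567 ray mean [0.6013 0.0146 0.193 ] rect [0.601  0.0147 0.193 ]
frag ((0.6432912349700928, -0.18511542677879333), (0.09967798739671707, 0.07894598692655563), 64.92081451416016)
fork n 1276
fork rect ((0.6134243607521057, 0.025869280099868774), (0.08392167091369629, 0.044121380895376205), 23.211498260498047)
collar 274 ((0.599835216999054, 0.020211677998304367), 0.016990235075354576)
```

```bash
python3 -m crank '[[[-0.0287,0.0357,0],[0,0,0],-0.2],[[-0.0287,0.0357,0],[0,0,0],-0.2],[[0,0,0],[0,0,0],-0.2],[[0,0,0],[0,0,0],-0.2],[[0,0,0],[0,0,0],-0.2]]'
python3 - <<'E'
from h import *
np.set_printoptions(precision=3,suppress=True)
T=ctrl.get_obs()["tool_pos"]
for n in("scene","side"):
    p,d,W,c=cloud(n); m=(np.hypot(W[...,0]-T[0],W[...,1]-T[1])<.08)&(W[...,2]>.22)&(W[...,2]<.45); w=W[m]; i=np.argsort(w[:,2])[:8]; print(n,w[i]-T)
p,d,W,c=cloud("wrist"); hsv=cv2.cvtColor(p,cv2.COLOR_BGR2HSV)
m=(hsv[...,0]>105)&(hsv[...,0]<128)&(hsv[...,1]>140)&(W[...,2]>.085)&(W[...,2]<.115); v,u=np.nonzero(m)
if len(u): print("blue",len(u),ray(c,u.mean(),v.mean(),.1))
m=(hsv[...,0]>22)&(hsv[...,0]<34)&(hsv[...,1]>150)&(W[...,2]>.075)&(W[...,2]<.1); v,u=np.nonzero(m)
if len(u): print("yel",len(u),ray(c,u.mean(),v.mean(),.086))
E
```

```text
clock: 23.05
tool_pos: [0.5991, 0.0186, 0.3146]
orientation: [-180.0, -0.0, 155.0]
force: [1.2, 0.0, -0.3]
opening: 0.0374
gripper_force: 0.0
scene [[ 0.014  0.014  0.033]
 [ 0.016  0.016  0.034]
 [-0.015 -0.015  0.035]
 [-0.003 -0.023  0.035]
 [-0.003 -0.02   0.036]
 [-0.006 -0.032  0.036]
 [-0.017 -0.015  0.036]
 [ 0.019  0.02   0.037]]
side [[-0.013 -0.018  0.029]
 [-0.017 -0.015  0.031]
 [-0.003 -0.02   0.032]
 [-0.013 -0.018  0.032]
 [-0.008 -0.015  0.033]
 [-0.011 -0.016  0.033]
 [ 0.021  0.026  0.034]
 [-0.022 -0.019  0.034]]
blue 126 [0.58  0.318 0.1  ]
yel 2 [0.617 0.149 0.086]
```

```bash
python3 -m crank '[[[0.001,0.0014,-0.04],[0,0,0],0.2],[[0,0,-0.04],[0,0,0],0.2],[[0,0,-0.04],[0,0,0],0.2],[[0,0,-0.04],[0,0,0],0.2],[[0,0,-0.03],[0,0,0],0.2],[[0,0,-0.0115],[0,0,0],0.2],[[0,0,0],[0,0,0],0.2],[[0,0,0],[0,0,0],0.2]]'
```

```text
clock: 24.0
tool_pos: [0.6014, 0.0205, 0.115]
orientation: [180.0, 0.1, 155.1]
force: [1.4, -0.3, -0.2]
opening: 0.0526
gripper_force: 0.0
```

```bash
python3 -m crank '[[[0,0,0],[0,0,0],-1],[[0,0,0],[0,0,0],-1],[[0,0,0],[0,0,0],-1],[[0,0,0],[0,0,0],-1],[[0,0,0],[0,0,0],-1],[[0,0,0],[0,0,0],-1],[[0,0,0],[0,0,0],-1],[[0,0,0],[0,0,0],-1]]'
```

```text
clock: 24.8
tool_pos: [0.6003, 0.0208, 0.114]
orientation: [180.0, 0.0, 155.1]
force: [-1.1, 0.5, 2.8]
opening: 0.0177
gripper_force: 30.0
```

```bash
python3 -m crank '[[[0,0,0.03],[0,0,0],-1],[[0,0,0.04],[0,0,0],-1],[[0,0,0.04],[0,0,0],-1],[[0,0,0.01],[0,0,0],-1],[[0,0,0],[0,0,0],-1],[[0.0122,-0.038,0],[0,0,0],-1],[[0.0122,-0.038,0],[0,0,0],-1],[[0.0122,-0.038,0],[0,0,0],-1],[[0.0122,-0.038,0],[0,0,0],-1],[[0.0122,-0.0395,0],[0,0,0],-1],[[0,0,0],[0,0,0],-1],[[0,0,0],[0,0,0],-1]]'
cat > pt.py <<'E'
from h import *
np.set_printoptions(precision=4,suppress=True)
T=ctrl.get_obs()["tool_pos"]; print(T)
for n in("scene","side"):
    p,d,W,c=cloud(n); hsv=cv2.cvtColor(p,cv2.COLOR_BGR2HSV)
    m=(np.hypot(W[...,0]-T[0],W[...,1]-T[1])<.03)&(W[...,2]<T[2]+.03)&(W[...,2]>.05)
    w=W[m]
    for lo in np.arange(T[2]-.09,T[2]+.025,.012):
        k=(w[:,2]>lo)&(w[:,2]<lo+.012)
        if k.any(): print(n,f"{lo-T[2]:.3f}",k.sum(),w[k].mean(0)-T,"zmin",w[k][:,2].min()-T[2])
E
python3 pt.py
```

```text
clock: 26.0
tool_pos: [0.6601, -0.1716, 0.2306]
orientation: [-179.9, -0.2, 154.9]
force: [-0.1, 0.3, -1.6]
opening: 0.0174
gripper_force: 30.0
[ 0.6601 -0.1716  0.2306]
scene -0.090 2 [ 0.      0.0003 -0.0805] zmin -0.08141037024956979
scene -0.078 6 [ 0.      0.0005 -0.0728] zmin -0.07639889202443004
scene -0.066 13 [ 0.002   0.0005 -0.0578] zmin -0.06393495894879597
scene -0.054 12 [ 0.0018  0.0005 -0.0474] zmin -0.053014980061548145
scene -0.042 14 [ 0.002   0.0001 -0.0356] zmin -0.04033115544078908
scene -0.030 14 [ 0.0021  0.0014 -0.0235] zmin -0.029123501926249712
scene -0.018 14 [ 0.0032  0.0004 -0.011 ] zmin -0.015670139353332335
scene -0.006 7 [ 0.0026  0.0007 -0.0028] zmin -0.005285478971795543
scene 0.006 52 [0.0077 0.0008 0.0161] zmin 0.011789289524688273
scene 0.018 42 [ 0.0058 -0.0005  0.0218] zmin 0.018009689170625842
side -0.090 1 [-0.0022  0.0011 -0.084 ] zmin -0.08402370109959581
side -0.078 4 [-0.0023  0.0041 -0.071 ] zmin -0.07766116528369188
side -0.066 8 [-0.0033  0.0033 -0.0598] zmin -0.06361150425842507
side -0.054 9 [-0.0028  0.0035 -0.0475] zmin -0.052410682549709736
side -0.042 9 [-0.0029  0.0042 -0.0344] zmin -0.04037811056869828
side -0.030 7 [-0.0018  0.0029 -0.0241] zmin -0.028117079271237966
side -0.018 9 [-0.003   0.0028 -0.0131] zmin -0.017907699526833548
side -0.006 5 [-0.0013  0.0028 -0.0042] zmin -0.005770718060228386
side 0.006 38 [-0.0034  0.0075  0.0137] zmin 0.008051808675315353
side 0.018 11 [-0.0062  0.0072  0.0236] zmin 0.01848084028789948
```

```bash
python3 -m crank '[[[0.001,0.0005,-0.04],[0,0,0],-1],[[0,0,-0.04],[0,0,0],-1],[[0,0,-0.022],[0,0,0],-1],[[0,0,0],[0,0,0],-1],[[0,0,0],[0,0,0],-1]]'
```

```text
clock: 26.6
tool_pos: [0.6625, -0.1695, 0.1324]
orientation: [-180.0, 0.0, 155.2]
force: [0.5, -0.4, -0.6]
opening: 0.0178
gripper_force: 30.0
```

```bash
python3 -m crank '[[[-0.001,-0.001,-0.005],[0,0,0],-1],[[0,0,-0.004],[0,0,0],-1],[[0,0,-0.004],[0,0,0],-1],[[0,0,0],[0,0,0],-1],[[0,0,0],[0,0,0],-1]]'
```

```text
clock: 27.1
tool_pos: [0.6615, -0.1714, 0.1191]
orientation: [180.0, 0.0, 155.1]
force: [0.1, 0.3, 0.1]
opening: 0.0171
gripper_force: 30.0
```

```bash
python3 -m crank '[[[0,0,-0.002],[0,0,0],-1],[[0,0,0],[0,0,0],-1],[[0,0,0],[0,0,0],-1],[[0,0,0],[0,0,0],-1]]'; python3 -m crank '[[[0,0,-0.001],[0,0,0],-1],[[0,0,0],[0,0,0],-1],[[0,0,0],[0,0,0],-1]]'
```

```text
clock: 27.5
tool_pos: [0.6614, -0.1713, 0.1169]
orientation: [180.0, 0.0, 155.1]
force: [0.2, -0.6, 0.7]
opening: 0.0176
gripper_force: 30.0
clock: 27.8
tool_pos: [0.6613, -0.1713, 0.1158]
orientation: [180.0, 0.0, 155.1]
force: [-0.5, 0.0, 0.5]
opening: 0.0175
gripper_force: 30.0
```

```bash
python3 -m crank '[[[0,0,0.04],[0,0,0],-1],[[0,0,0.04],[0,0,0],-1],[[0,0,0.04],[0,0,0],-1],[[-0.0194,0.0405,0],[0,0,0],-1],[[-0.0194,0.0405,0],[0,0,0],-1],[[-0.0194,0.0405,0],[0,0,0],-1],[[-0.0194,0.0405,0],[0,0,0],-1],[[-0.0194,0.0405,0],[0,0,0],-1],[[-0.0194,0.0405,0],[0,0,0],-1],[[-0.0194,0.0405,0],[0,0,0],-1],[[-0.0194,0.0405,0],[0,0,0],-1],[[0,0,0],[0,0,0],-1]]'; python3 -m crank '[[[0,0,-0.03],[0,0,0],-1],[[0,0,-0.03],[0,0,0],-1],[[0,0,0],[0,0,0],-1],[[0,0,0],[0,0,0],-1]]'
python3 - <<'E'
from h import *
f=frag(*(lambda q:(q[0],q[2]))(cloud("scene")),.027,(.643,-.185),.08)[0]; print(f)
E
```

```text
clock: 29.0
tool_pos: [0.5039, 0.1563, 0.2357]
orientation: [180.0, -0.0, 155.3]
force: [-0.1, -0.3, -1.1]
opening: 0.0176
gripper_force: 30.0
clock: 29.4
tool_pos: [0.5061, 0.1521, 0.176]
orientation: [-179.9, -0.0, 155.1]
force: [0.6, 0.4, -0.1]
opening: 0.0174
gripper_force: 30.0
((0.6470364332199097, -0.18682755529880524), (0.1070072203874588, 0.08740782737731934), 61.43168640136719)
```

Over red at TCP z 0.176; contact is expected at 0.156, so I aim for 0.1525.

```bash
python3 -m crank '[[[0,0.001,-0.008],[0,0,0],-1],[[0,0,-0.007],[0,0,0],-1],[[0,0,-0.004],[0,0,0],-1],[[0,0,-0.0045],[0,0,0],-1],[[0,0,0],[0,0,0],-1],[[0,0,0],[0,0,0],-1],[[0,0,0],[0,0,0],-1],[[0,0,0],[0,0,0],-1]]'
```

```text
clock: 30.25
tool_pos: [0.5061, 0.1537, 0.1524]
orientation: [180.0, 0.0, 155.1]
force: [-0.6, -0.8, 0.3]
opening: 0.0174
gripper_force: 30.0
```

```bash
python3 -m crank '[[[0,0,-0.001],[0,0,0],-1],[[0,0,0],[0,0,0],-1],[[0,0,0],[0,0,0],-1]]'; python3 -m crank '[[[0,0,0.03],[0,0,0],-1],[[0,0,0.03],[0,0,0],-1],[[0,0,0.023],[0,0,0],-1],[[0.0291,0.0003,0],[0,0,0],-1],[[0.0291,0.0003,0],[0,0,0],-1],[[0.0291,0.0003,0],[0,0,0],-1],[[0.0291,0.0003,0],[0,0,0],-1],[[0,0,0],[0,0,0],-1],[[0,0,-0.03],[0,0,0],-1],[[0,0,-0.015],[0,0,0],-1],[[0,0,0],[0,0,0],-1],[[0,0,0],[0,0,0],-1]]'
```

```text
clock: 30.55
tool_pos: [0.5061, 0.1537, 0.1513]
orientation: [180.0, 0.0, 155.1]
force: [-1.7, -0.6, 1.7]
opening: 0.0175
gripper_force: 30.0
clock: 31.75
tool_pos: [0.6224, 0.1549, 0.1896]
orientation: [-180.0, 0.0, 155.1]
force: [0.2, -0.0, -0.2]
opening: 0.0173
gripper_force: 30.0
```

```bash
python3 -m crank '[[[0,0,-0.008],[0,0,0],-1],[[0,0,-0.007],[0,0,0],-1],[[0,0,-0.004],[0,0,0],-1],[[0,0,-0.005],[0,0,0],-1],[[0,0,0],[0,0,0],-1],[[0,0,0],[0,0,0],-1],[[0,0,0],[0,0,0],-1],[[0,0,0],[0,0,0],-1]]'
```

```text
clock: 32.55
tool_pos: [0.6225, 0.1549, 0.1655]
orientation: [180.0, 0.0, 155.1]
force: [-1.6, -0.2, 1.6]
opening: 0.0173
gripper_force: 30.0
```

```bash
python3 -m crank '[[[0,0,0.035],[0,0,0],-1],[[0,0,0.035],[0,0,0],-1],[[-0.0106,0.0408,0],[0,0,0],-1],[[-0.0106,0.0408,0],[0,0,0],-1],[[-0.0106,0.0408,0],[0,0,0],-1],[[-0.0106,0.0408,0],[0,0,0],-1],[[0,0,0],[0,0,0],-1],[[0,0,-0.03],[0,0,0],-1],[[0,0,0],[0,0,0],-1],[[0,0,0],[0,0,0],-1]]'; python3 -m crank '[[[0,0,-0.008],[0,0,0],-1],[[0,0,-0.008],[0,0,0],-1],[[0,0,-0.005],[0,0,0],-1],[[0,0,-0.004],[0,0,0],-1],[[0,0,0],[0,0,0],-1],[[0,0,0],[0,0,0],-1],[[0,0,0],[0,0,0],-1],[[0,0,0],[0,0,0],-1]]'
```

```text
clock: 33.55
tool_pos: [0.58, 0.3174, 0.205]
orientation: [-179.9, -0.0, 155.1]
force: [0.2, 0.2, -0.8]
opening: 0.0175
gripper_force: 30.0
clock: 34.35
tool_pos: [0.5801, 0.318, 0.1806]
orientation: [180.0, 0.0, 155.1]
force: [-0.9, -1.0, 0.2]
opening: 0.0175
gripper_force: 30.0
```

```bash
python3 -m crank '[[[0,0,-0.0013],[0,0,0],-1],[[0,0,0],[0,0,0],-1],[[0,0,0],[0,0,0],-1],[[0,0,0],[0,0,0],-1]]'; python3 -m crank '[[[0,0,0.03],[0,0,0],-1],[[0,0,0.03],[0,0,0],-1],[[0.0025,-0.0371,0],[0,0,0],-1],[[0.0025,-0.0371,0],[0,0,0],-1],[[0.0025,-0.0371,0],[0,0,0],-1],[[0.0025,-0.0371,0],[0,0,0],-1],[[0.0025,-0.0371,0],[0,0,0],-1],[[0.0025,-0.0371,0],[0,0,0],-1],[[0.0026,-0.0371,0],[0,0,0],-1],[[0.0026,-0.0375,0],[0,0,0],-1],[[0,0,0],[0,0,0],-1],[[0,0,0],[0,0,0],-1]]'
```

```text
clock: 34.75
tool_pos: [0.5801, 0.3181, 0.179]
orientation: [180.0, 0.0, 155.1]
force: [-0.2, -1.9, 2.1]
opening: 0.0178
gripper_force: 30.0
clock: 35.95
tool_pos: [0.6002, 0.0202, 0.2387]
orientation: [180.0, -0.0, 155.0]
force: [0.3, 0.5, -0.4]
opening: 0.0177
gripper_force: 30.0
```

```bash
python3 -m crank '[[[0,0.0006,-0.02],[0,0,0],-1],[[0,0,-0.02],[0,0,0],-1],[[0,0,-0.02],[0,0,0],-1],[[0,0,0],[0,0,0],-1]]'; python3 -m crank '[[[0,0,-0.025],[0,0,0],-1],[[0,0,-0.025],[0,0,0],-1],[[0,0,-0.009],[0,0,0],-1],[[0,0,-0.004],[0,0,0],-1],[[0,0,0],[0,0,0],-1],[[0,0,0],[0,0,0],-1]]'
```

```text
clock: 36.35
tool_pos: [0.5984, 0.0224, 0.1759]
orientation: [-179.8, -0.2, 155.1]
force: [-0.6, 0.6, -1.9]
opening: 0.0173
gripper_force: 30.0
clock: 36.95
tool_pos: [0.6011, 0.0218, 0.1173]
orientation: [179.9, 0.1, 155.1]
force: [0.3, 0.2, -1.0]
opening: 0.0174
gripper_force: 30.0
```

```bash
python3 -m crank '[[[-0.0005,-0.001,-0.002],[0,0,0],-1],[[0,0,0],[0,0,0],-1],[[0,0,0],[0,0,0],0.2],[[0,0,0],[0,0,0],0.2],[[0,0,0],[0,0,0],0.2],[[0,0,0],[0,0,0],0.2],[[0,0,0],[0,0,0],0.2],[[0,0,0.02],[0,0,0],0.2],[[0,0,0.03],[0,0,0],0.2],[[0,0,0.045],[0,0,0],0.2],[[0,0,0.045],[0,0,0],0.2],[[0,0,0.045],[0,0,0],0.2]]'; python3 -m crank '[[[0.0287,-0.0357,0.01],[0,0,0],0.2],[[0.0287,-0.0357,0],[0,0,0],0.2],[[0,0,0],[0,0,0],0.2],[[0,0,0],[0,0,0],0.2]]'; python3 look.py w9
```

```text
clock: 38.15
tool_pos: [0.5994, 0.0204, 0.3008]
orientation: [-180.0, 0.0, 155.1]
force: [1.0, 0.3, -0.4]
opening: 0.0524
gripper_force: 0.0
clock: 38.55
tool_pos: [0.6572, -0.0517, 0.3078]
orientation: [-180.0, -0.1, 155.0]
force: [0.1, 0.9, -1.1]
opening: 0.0526
gripper_force: 0.0
[ 0.6572 -0.0517  0.3078]
red 67 (np.float64(349.1194029850746), np.float64(2.537313432835821)) z 0.07203711689624505 ray mean [0.5079 0.1512 0.072 ] rect [0.5086 0.1515 0.072 ]
white 108 (np.float64(201.32407407407408), np.float64(194.05555555555554)) z 0.03547985535976104 ray mean [ 0.6657 -0.1675  0.036 ] rect [ 0.6727 -0.1619  0.036 ]
handle 4 (np.float64(292.5), np.float64(111.0)) z 0.19305495133788314 ray mean [0.6011 0.0128 0.193 ] rect [0.6007 0.0127 0.193 ]
frag ((0.6433810591697693, -0.18527990579605103), (0.1000276505947113, 0.07799573242664337), 64.78186798095703)
fork n 1333
fork rect ((0.6135171055793762, 0.02585792914032936), (0.08392323553562164, 0.0440111868083477), 23.127880096435547)
collar 280 ((0.5991008877754211, 0.019164610654115677), 0.016855143010616302)
```

View pics/w9.png

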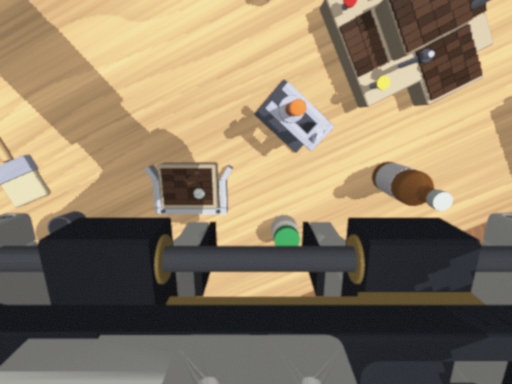

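The last view shows the fragment seated squarely in the nest at (188,188) and the probe upright in the fork at (297,107), with the gripper clear. I'm handing the job in.

```bash
python3 -c "
from plant import close_job
print(close_job())"
```

```text
the job is handed in; nothing more can be done
None
```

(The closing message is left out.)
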